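# Copy the corner angle of one jar stop to another with a sliding bevel

## Robot

A 6-joint arm with a two-finger parallel gripper is mounted at the origin on the work surface. World frame = base frame: x ahead of the robot, y to its left, z up, the work surface at z = 0. Lengths are in m, angles in rad, forces in N, time in s.
With the tool pointing down it reaches from about 0.35 to 0.775 m from the base axis. Payload 5.5 kg.
Tool frame: the origin (TCP) lies midway between the tips of the shut fingers; the grasp point (between the pads) lies 19 mm behind it; x points along the fingers, y is the direction in which the jaws open and shut, and the axes are right-handed (so a half turn about x gives the same grasp; the last joint's range is limited). The gripper opens to 85 mm and grips with 20 to 120 N. Pads are 22 mm wide; open, the fingers measure 114 mm over their backs; the gripper's body (76 mm by 85 mm) begins 54 mm behind the grasp point. The pads swing forward as they close: fully open they stand 13 mm farther back than shut.
Start: joints at [-1.3, 0.313, 0.046, 1.304, 0, 1.431], TCP at [0.23, -0.527, 0.231] pointing down, gripper open.
Joint ranges: [-2.76, 2.76], [-0.86, 1.69], [-1.03, 1.26], [-2.2, 2.34], [-1.47, 1.5], [-3.14, 3.14]. Speed limits (rad/s): [2.57, 2.57, 3.14, 3.14, 3.14, 3.14].

## Interface

Orientations are given as a unit quaternion [x, y, z, w].
In Python, from station import bot, vision, workorder gives the robot as it stands.
- The arm moves only by the tool jog_arm, never from a script. Its argument "commands" is a list of rows, each a list of 7 numbers: the shift along the tool's x, y, z each as a share of 40 cm, from -1 to 1, then the turn, a rotation vector about the tool's x, y, z each as a share of pi rad, from -1 to 1, then the gripper command: -1 is shut, 1 is fully open, values between are in proportion. In form: [[dx, dy, dz, ax, ay, az, grip], ...]. A call has 1 to 5 rows; each row is the pose to reach, as a shift and turn from the pose commanded when the call began, along the tool's axes at that moment, turning the shorter way round; what a row does not reach only later rows make up. A row lasts 1/12 s, in which the tool goes at most 41.7 mm and 7.16 degrees, less where a joint would pass 70% of its speed; a pose out of reach is approached as far as the arm can. A call with a number of a shift or a turn outside -1 to 1 is refused whole. A call with a gripper value outside its range is refused whole. The fingers move at their own pace and stop on an object; the grip force is fixed at half the most. Time passes only in rows, so rows that repeat a pose let the fingers close. It gives the time, the measured TCP pose, the force and the opening at its end, in the units of the state.
- bot.observe(): the state, without advancing time (a new reading comes with each control period).
- vision.grab_frame(name): name is "side" or "top"; returns a dict with "img" (400x640x3 uint8, blue, green, red), "vfov" (degrees; the focal length in pixels is half the picture's height over the tangent of half this angle, whatever the lens; pixels are square), "cx", "cy" (the principal point, pixels), "dist" ([k1, k2, p1, p2, k3] as OpenCV has them; the pictures are not rectified), "world_from_camera" (4x4, takes a point from camera to world coordinates). Camera axes: x right, y down, z forward; pixel columns grow to the right and rows downward; lengths in m; the calibration is good to about 2 mm. A picture is of the moment at which its call begins. There is no depth.
- workorder.finish_job(): hands the job in, once; it reports no verdict.
The state is a dict: "clock": time; "joints": joint angles; "dq": joint speeds; "tau": joint torques, N m; "ee_pos": TCP position; "tool_rot": TCP orientation; "contact_force": force on the tool from outside, world axes, zero at the start; "ft_torque": the same for the moment, N m; "gripper_width": finger opening in m.
Only numpy, scipy, OpenCV 4.12 (cv2) and the standard library are available. Lean on these libraries where they do the work, as an engineer would, in place of code of your own. Each camera call takes 0.05 s, during which the arm holds its last target.

## Task

Two jar corner stops stand on the flow bench; copy the corner angle of the one whose guide is clamped with a hexagon nut to the one with the star knob. Seat the sliding bevel fully home in the set corner, stock along the rail and blade along the guide, press its cam lever right down to lock it, then slide it fully home in the other corner, so that its locked blade pushes the stiff guide open until blade and guide lie flush, but not past that. Push gently (below 25 N), never touch the stops or their guides with the gripper, leave the other things alone, and leave the locked bevel lying seated in the second corner, ready for the knob to be tightened.

Things in the scene. Friction and masses are not known exactly. Their poses are not given: they have to be found in the camera images.
- gauge: Sliding bevel lying flat, about 0.6 kg. Origin: underside, on the pivot axis, centre of the stock's round end (radius 11 mm). The stock, a dark bar 22 mm wide and 24 mm high, runs from there 155 mm along -y; its side faces are x = +11 mm (goes on the rail) and -11 mm. Seated in a corner of angle A, the origin lies 11 mm from rail and guide faces, i.e. at stop x = -11 mm, y = -11 mm / tan(A/2).
- grip (a point): Middle of the black grip block on the stock, at bevel y = -80 mm, 41 mm above the underside. The block is 16 mm wide (bevel x), 42 mm long (y), from 24 to 58 mm above the underside. Take it from above across the 16 mm, fingertips at least 27 mm above the bench so that they clear the rails. Held 1 or 2 mm off the bench, the bevel slides without drag from below.
- blade_end (a point): Middle of the free end of the bevel's light-alloy blade, 112 mm from the pivot axis; x axis along the blade, away from the pivot. The blade (22 mm wide, 6 mm thick, 9 to 15 mm high) swings level on the bevel's -x side, stiffly (0.07 Nm) while the lever is up. Its edges are 11 mm off the pivot axis. It starts 110 to 121 degrees from the stock, wider than any corner here, and lies below the stock's top.
- gauge_lever (a joint): Cam lever on the bevel: 0 = raised by 0.55 rad, blade free; 0.55 = pressed flat, blade locked (from 0.48 on). It stays where it is left. Its pivot is at bevel y = -47 mm, 31 mm above the underside, and it points to the round end. Pressing it takes 4 to 8 N, at the bottom it is solid. Follow its arc: a finger that presses straight down can drag the loosely lying bevel out of the corner.
- lever_pad (a point): Top middle of the black pad (16 x 20 mm) at the lever's free end, to be pressed from above with closed fingers; 40 mm out from the lever's pivot and 5 mm above its line. Raised: over bevel y = -16 mm, 56 mm above the underside; locked: over bevel y = -7 mm, 36 mm above.
- set_stop: The stop to copy: fixed corner stop, white rail and guide, guide clamped by a hexagon nut. Origin: at bench height where the faces of rail and guide meet. The rail's face is the plane x = 0, from the corner 190 mm along -y; the inside (bare bench) is at -x. Rail and guide: 22 mm high, 5 mm thick. Foot 40 mm wide behind the rail; clamp 45 mm from the corner along +y. Both stops have the same yaw.
- set_guide_tip (a point): Free end of the clamped guide on its inner face, 11 mm above the bench, 125 mm from the corner. x axis: from the corner along the guide. The corner angle, between the stop's -y and this x, is 72 to 97 degrees.
- loose_stop: The stop to be set: same shape, size and frame as the other, but with a black star knob (36 mm wide, up to 27 mm high) in place of the nut. Its guide turns about the corner line against 0.18 Nm of friction (1.5 N at its end, about 15 N close to the corner), and stays where it is left. So the push along the rail rises sharply once blade and guide are flush.
- loose_guide_tip (a point): Free end of the stiff guide on its inner face, as for the set one. It starts more closed than the set one, at 48 to 60 degrees from the rail.
- jar_a: Capped culture jar, 78 mm wide, 124 mm high: leave alone.
- jar_cap: White jar cap 74 mm wide, 15 mm high: leave alone.
- dish_stack: Stack of three clear dishes, 94 mm wide, 40 mm high: leave alone.
- forceps: Steel forceps lying behind the rails, 195 mm long, 6 mm high: leave alone.
- scalpel: Scalpel handle, 140 mm long, lying: leave alone.
- marker: Marker pen, 130 mm long, lying: leave alone.

How it is judged:
On the way:
1. the bevel lies fully home in the set corner, stock along the rail and blade along the clamped guide (within 1.4 degrees, round end within 2.5 mm of touching both), with its lever pressed down (value of joint gauge_lever above 0.48 rad and angle between the y axis of gauge and the y axis of set_stop, either way round below 0.025 rad and angle between the x axis of blade_end and the x axis of set_guide_tip, either way round below 0.025 rad and x of gauge in the frame of set_stop above -0.0135 m and y of gauge in the frame of set_guide_tip below 0.0135 m and height (world z) of gauge below 0.004 m), for 0.2 s.
At the end, for the whole second after the job is handed in: The two guides stand at the same angle within 1.4 degrees. The locked bevel lies at rest on the bench, fully home in the second corner: stock along the rail and blade along the guide within 1.4 degrees, round end within 2.5 mm of touching both (value of joint gauge_lever above 0.48 rad and angle between the y axis of gauge and the y axis of loose_stop, either way round below 0.025 rad and angle between the x axis of blade_end and the x axis of loose_guide_tip, either way round below 0.025 rad and x of gauge in the frame of loose_stop above -0.0135 m and y of gauge in the frame of loose_guide_tip below 0.0135 m and height (world z) of gauge below 0.004 m and angle between the x axis of loose_guide_tip and the x axis of set_guide_tip, either way round below 0.025 rad and linear speed of gauge below 0.01 m/s).
It fails at once if the bevel is pushed against either stop with more than 25 N (contact force between gauge and set_stop above 25 N or contact force between gauge and loose_stop above 25 N).
It fails at once if the robot itself touches a stop or its guide (more than 2 N) (contact force between any of the arm, the fingers and set_stop above 2 N or contact force between any of the arm, the fingers and loose_stop above 2 N).
It fails at once if the clamped guide is forced out of its setting (its end moves more than 2 mm) (distance of set_guide_tip from where it was at the start of the episode above 0.002 m).
It fails at once if a bystander is moved by more than 20 mm (distance of any of jar_a, jar_cap, dish_stack, forceps, scalpel, marker from where it was at the start of the episode above 0.02 m).
It also fails if it takes over 72 s, if anything falls off the work surface, if the arm or the gripper's body presses on something with over 40 N, if the wrist force passes 120 N, or if a joint passes its speed limit or range.

## Working session

There is one attempt and no reset: what is moved stays moved. The work goes in short steps, Python scripts to look and compute and a tool call to move; the robot and the scene stay as the last step left them, time stands still between calls to the robot, and variables do not carry over. Pictures are saved under pics/ and viewed, and the job is handed in when it is done.

Besides the shell and the picture viewer there is one more tool, called after "Call:" in YAML: its name, and indented under it one key for each argument. jog_arm: Moves the arm, as the interface text tells. Its arguments: {"type":"object","properties":{"commands":{"type":"array","items":{"type":"array","items":{"type":"number","minimum":-1,"maximum":1}}}},"required":["commands"]}

```bash
mkdir -p pics; python3 - <<'E'
from station import bot, vision
import cv2,json
for n in("side","top"):
    f=vision.grab_frame(n); cv2.imwrite(f"pics/{n}0.png",f["img"]); 
    print(n,f["vfov"],f["cx"],f["cy"],f["dist"],f["world_from_camera"])
print(bot.observe())
E
```

```text
side 45.24504814741862 312.9372246911521 197.38793701574824 [-0.05939751  0.          0.          0.          0.        ] [[-0.9517515  -0.20775314  0.22584888  0.29922097]
 [-0.30638173  0.68481133 -0.66118355  0.83577296]
 [-0.01730091 -0.6984784  -0.71542198  0.98812377]
 [ 0.          0.          0.          1.        ]]
top 46.8533785040785 316.2393253884191 198.40602941594045 [-0.02863029  0.          0.          0.          0.        ] [[ 1.00904507e-02 -9.95634572e-01  9.27899836e-02  4.70803760e-01]
 [-9.99946352e-01 -9.82970926e-03  3.26663518e-03 -8.02223936e-04]
 [-2.34027636e-03 -9.28179674e-02 -9.95680344e-01  1.37982108e+00]
 [ 0.00000000e+00  0.00000000e+00  0.00000000e+00  1.00000000e+00]]
{'clock': 0.1, 'joints': array([-1.29961384e+00,  3.13943457e-01,  4.50872715e-02,  1.30359195e+00,
       -3.02150588e-05,  1.43116480e+00]), 'dq': array([-0.00070061, -0.0006149 ,  0.00198839, -0.00126621,  0.00088628,
       -0.00031117]), 'tau': array([ 2.93162695e-03, -4.81728351e+01,  2.99241865e+01,  1.28842023e-02,
       -1.16673582e-04,  1.74825453e-05]), 'ee_pos': array([ 0.2294725 , -0.52672934,  0.23048553]), 'tool_rot': array([-0.69219274, -0.14480747,  0.69229083, -0.1436434 ]), 'contact_force': array([0.13974898, 0.29110072, 0.46373885]), 'ft_torque': array([ 0.03524954,  0.08570084, -0.02095984]), 'gripper_width': 0.0851221028634827}
```

View pics/top0.png

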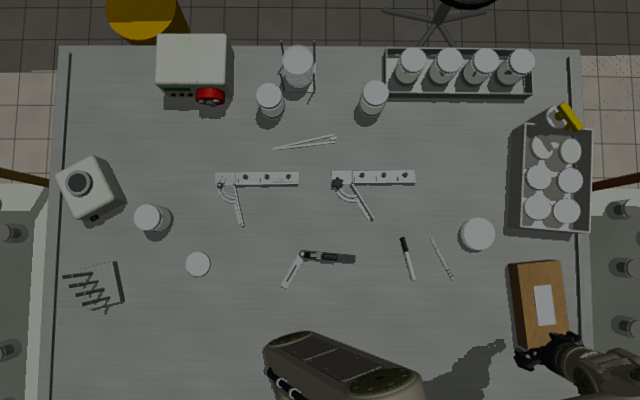

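View pics/side0.png

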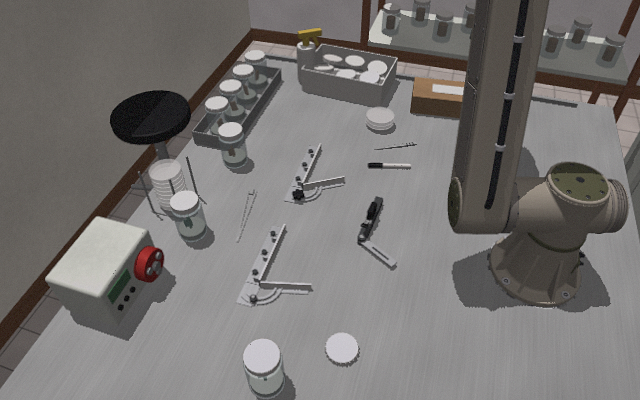

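```bash
python3 - <<'E'
import cv2
a=cv2.imread("pics/top0.png")
cv2.imwrite("pics/z1.png",cv2.resize(a[160:240,205:305],None,fx=8,fy=7.5,interpolation=cv2.INTER_CUBIC)[:600])
cv2.imwrite("pics/z2.png",cv2.resize(a[160:235,325:425],None,fx=8,fy=8,interpolation=cv2.INTER_CUBIC)[:600])
cv2.imwrite("pics/z3.png",cv2.resize(a[235:305,270:370],None,fx=8,fy=8,interpolation=cv2.INTER_CUBIC)[:600])
b=cv2.imread("pics/side0.png")
cv2.imwrite("pics/z4.png",cv2.resize(b[190:275,340:420],None,fx=7,fy=7,interpolation=cv2.INTER_CUBIC)[:600])
cv2.imwrite("pics/z5.png",cv2.resize(b[215:315,225:325],None,fx=6,fy=6,interpolation=cv2.INTER_CUBIC)[:600])
cv2.imwrite("pics/z6.png",cv2.resize(b[135:215,270:355],None,fx=7,fy=7,interpolation=cv2.INTER_CUBIC)[:600])
E
```

```text
(no output)
```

View pics/z1.png

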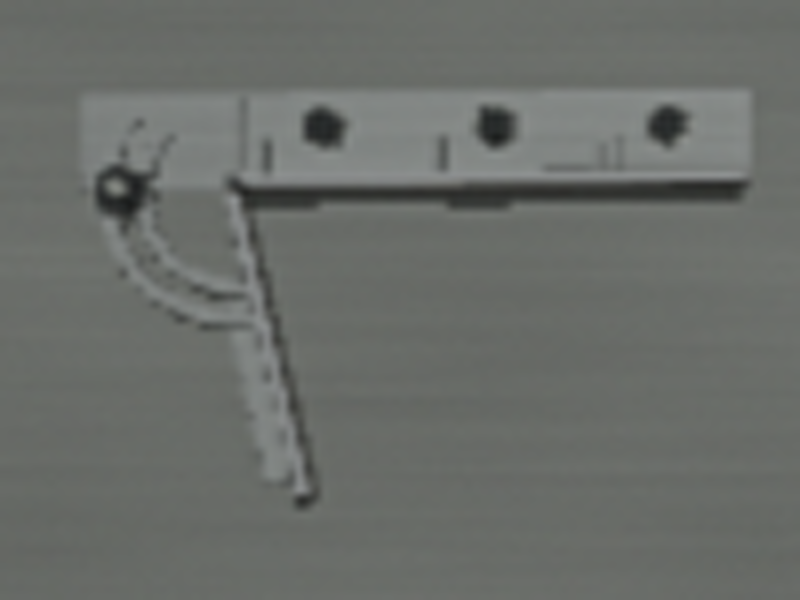

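View pics/z2.png

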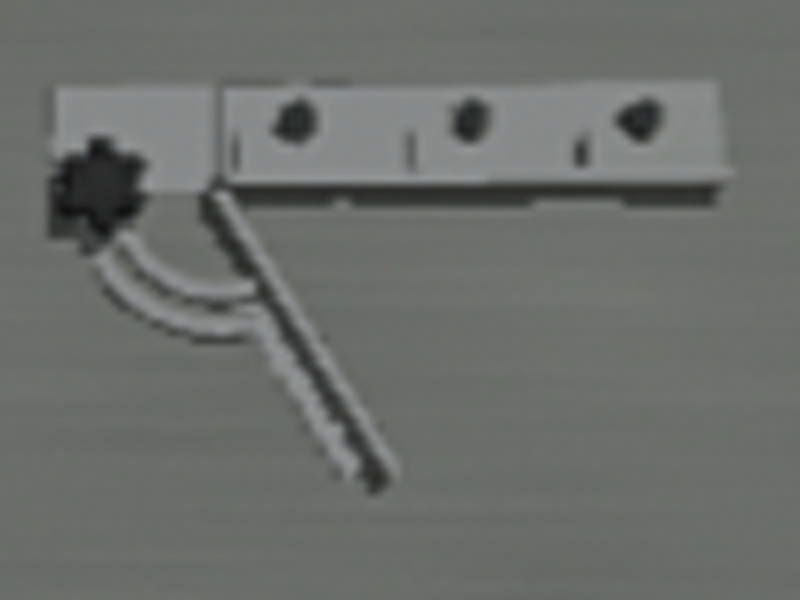

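View pics/z3.png

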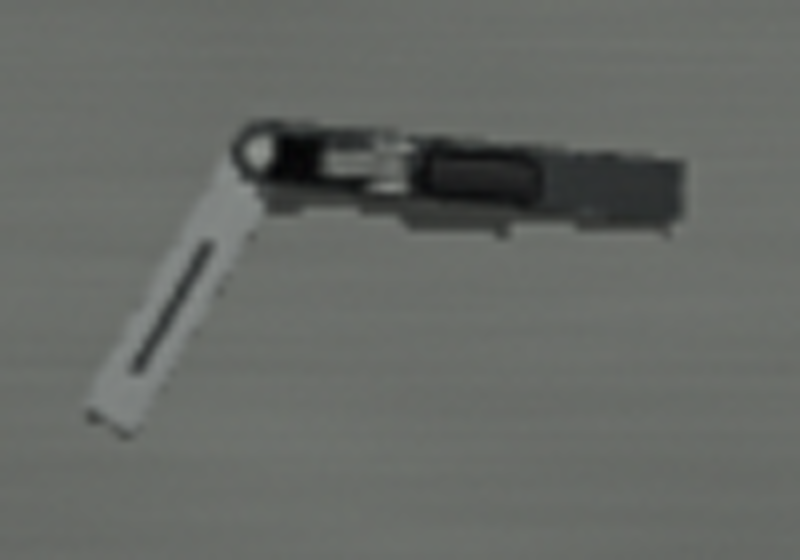

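View pics/z4.png

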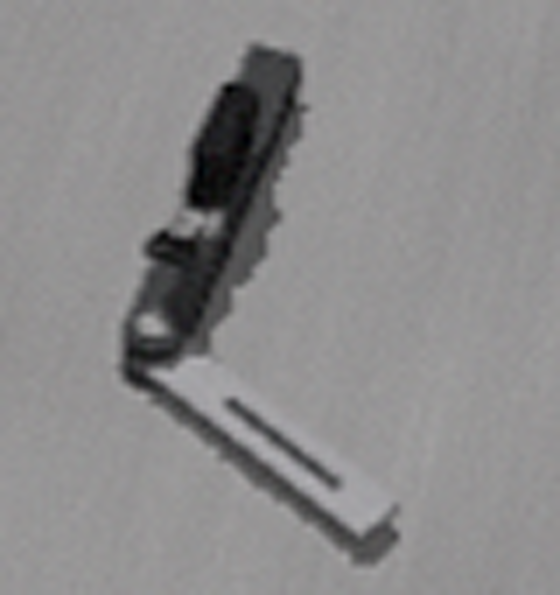

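View pics/z5.png

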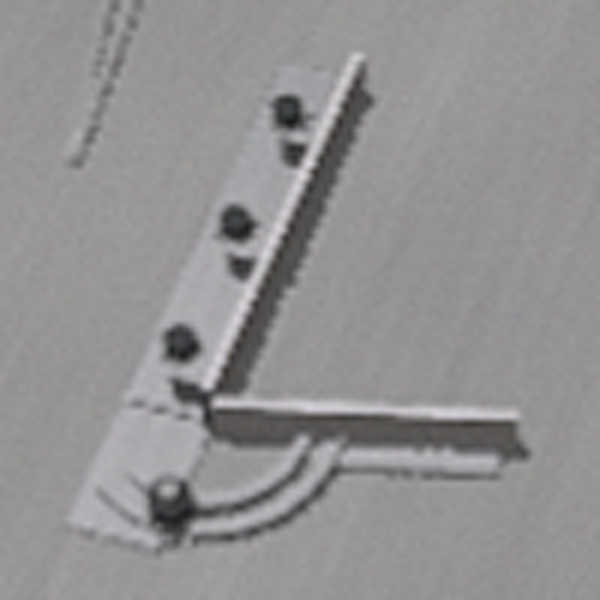

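View pics/z6.png

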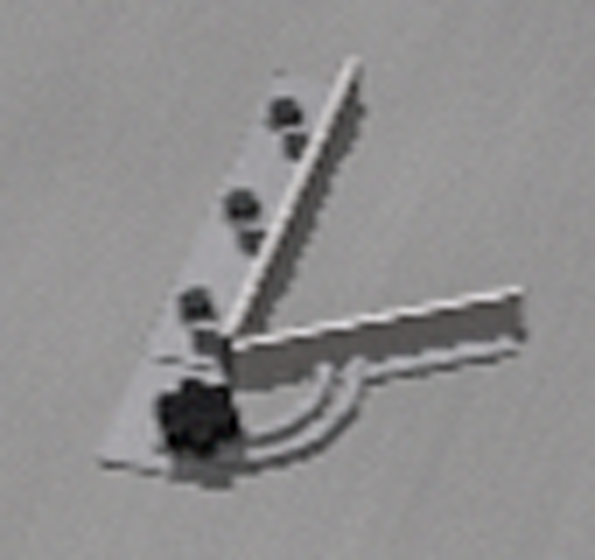

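```bash
cat > h.py <<'E'
import numpy as np,cv2,math
from station import bot, vision
def ray(f,px):
    F=200/math.tan(math.radians(f["vfov"])/2); K=np.array([[F,0,f["cx"]],[0,F,f["cy"]],[0,0,1]])
    p=cv2.undistortPoints(np.array(px,float).reshape(-1,1,2),K,np.array(f["dist"],float)).reshape(-1,2)
    M=f["world_from_camera"]; d=np.c_[p,np.ones(len(p))]@M[:3,:3].T
    return M[:3,3],d
def at(f,px,z):
    o,d=ray(f,px); return o+d*((z-o[2])/d[:,2])[:,None]
def proj(f,P):
    F=200/math.tan(math.radians(f["vfov"])/2); K=np.array([[F,0,f["cx"]],[0,F,f["cy"]],[0,0,1]])
    M=np.linalg.inv(f["world_from_camera"]); 
    return cv2.projectPoints(np.array(P,float).reshape(-1,1,3),cv2.Rodrigues(M[:3,:3])[0],M[:3,3],K,np.array(f["dist"],float))[0].reshape(-1,2)
E
python3 - <<'E'
from h import *
np.set_printoptions(precision=4,suppress=True)
T=vision.grab_frame("top");S=vision.grab_frame("side")
Z=lambda p,x0,y0,sx,sy:[(a/sx+x0-.5+.5/sx,b/sy+y0-.5+.5/sy) for a,b in p]
print("set top rail R,corner,guide tip (inner top)",at(T,Z([(745,181),(245,181),(238,190),(303,495)],205,160,8,7.5),.022))
print("loose top",at(T,Z([(728,180),(235,182),(222,188),(398,468)],325,160,8,8),.022))
print("set side",at(S,Z([(366,60),(215,400),(518,416)],225,215,6,6),.022))
print("loose side",at(S,Z([(360,65),(235,340),(522,292)],270,135,7,7),.022))
print("bevel top: pivot, stock end corners z24, blade end corners z15")
print(at(T,Z([(262,150)],270,235,8,8),.024),at(T,Z([(684,162),(680,220)],270,235,8,8),.024),at(T,Z([(92,412),(128,434)],270,235,8,8),.015))
print("grip corners z58", at(T,Z([(425,158),(540,163),(535,203),(425,198)],270,235,8,8),.058))
print("pivot side",at(S,Z([(155,325)],340,190,7,7),.024))
E
```

```text
set top rail R,corner,guide tip (inner top) [[0.6406 0.0591 0.022 ]
 [0.6388 0.2446 0.022 ]
 [0.6352 0.2471 0.022 ]
 [0.515  0.2199 0.022 ]]
loose top [[ 0.6489 -0.2905  0.022 ]
 [ 0.6464 -0.1076  0.022 ]
 [ 0.6441 -0.1028  0.022 ]
 [ 0.5409 -0.1679  0.022 ]]
set side [[0.643  0.0607 0.022 ]
 [0.6389 0.2491 0.022 ]
 [0.52   0.2202 0.022 ]]
loose side [[ 0.6522 -0.2895  0.022 ]
 [ 0.6491 -0.1038  0.022 ]
 [ 0.543  -0.1661  0.022 ]]
bevel top: pivot, stock end corners z24, blade end corners z15
[[0.4358 0.0427 0.024 ]] [[ 0.433  -0.1113  0.024 ]
 [ 0.412  -0.1099  0.024 ]] [[0.3398 0.1039 0.015 ]
 [0.332  0.0906 0.015 ]]
grip corners z58 [[ 0.4344 -0.0164  0.058 ]
 [ 0.4331 -0.0573  0.058 ]
 [ 0.4189 -0.0556  0.058 ]
 [ 0.4203 -0.0165  0.058 ]]
pivot side [[0.4392 0.0415 0.024 ]]
```

```bash
cat >> h.py <<'E'
def edge(f,a,b,z,n=60,w=5,sgn=0,t0=.06,t1=.94):
    """fit strongest edge near segment a-b (pixels); returns 2 world pts at z. sgn=+1: brightness rises along normal (dx,dy)->(-dy,dx)"""
    g=cv2.GaussianBlur(cv2.cvtColor(f["img"],cv2.COLOR_BGR2GRAY).astype(np.float32),(0,0),.7)
    a=np.array(a,float);b=np.array(b,float);u=(b-a)/np.linalg.norm(b-a);nn=np.array([-u[1],u[0]])
    s=np.arange(-w,w+.01,.2);P=[]
    for t in np.linspace(t0,t1,n):
        q=a+(b-a)*t+s[:,None]*nn
        v=cv2.remap(g,q[:,0].astype(np.float32),q[:,1].astype(np.float32),cv2.INTER_CUBIC).ravel()
        d=np.gradient(v)
        d=d*sgn if sgn else abs(d)
        d=np.clip(d,0,None);i=d.argmax()
        lo,hi=max(i-5,0),i+6
        P.append(a+(b-a)*t+nn*(d[lo:hi]@s[lo:hi]/d[lo:hi].sum()))
    W=at(f,P,z)[:,:2].astype(np.float32)
    l=cv2.fitLine(W,cv2.DIST_HUBER,0,.001,.001).ravel()
    r=(W-l[2:])@np.array([-l[1],l[0]])
    tt=(W-l[2:])@l[:2]
    return l[2:]+l[:2]*tt[0],l[2:]+l[:2]*tt[-1],float(np.std(r))
E
python3 - <<'E'
from h import *
np.set_printoptions(precision=4,suppress=True)
T=vision.grab_frame("top");S=vision.grab_frame("side")
Z=lambda p,x0,y0,sx,sy:[(a/sx+x0-.5+.5/sx,b/sy+y0-.5+.5/sy) for a,b in p]
def show(n,f,p,z,sg):
    a,b,s=edge(f,*p,z,sgn=sg,w=2.5)
    d=b-a; print(n,a,b,"dir deg from -y:",math.degrees(math.atan2(d[0],-d[1])),"std",s)
for sg in(-1,1):
  print(sg)
  show("set rail T",T,Z([(250,181),(745,181)],205,160,8,7.5),.022,sg)
  show("set guide T",T,Z([(240,190),(305,490)],205,160,8,7.5),.022,sg)
  show("loose rail T",T,Z([(235,182),(728,180)],325,160,8,8),.022,sg)
  show("loose guide T",T,Z([(222,188),(398,468)],325,160,8,8),.022,sg)
  show("set rail S",S,Z([(215,400),(366,60)],225,215,6,6),.022,sg)
  show("set guide S",S,Z([(215,408),(518,416)],225,215,6,6),.022,sg)
  show("loose rail S",S,Z([(235,340),(360,65)],270,135,7,7),.022,sg)
  show("loose guide S",S,Z([(235,347),(522,292)],270,135,7,7),.022,sg)
show("bevel +x edge T",T,Z([(280,125),(684,160)],270,235,8,8),.024,1)
show("bevel +x edge T",T,Z([(280,125),(684,160)],270,235,8,8),.024,-1)
show("blade T",T,Z([(215,170),(95,400)],270,235,8,8),.015,1)
show("blade T",T,Z([(215,170),(95,400)],270,235,8,8),.015,-1)
E
```

```text
-1
set rail T [0.6371 0.2316] [0.6407 0.0701] dir deg from -y: 1.2872654372773835 std 0.00021179355098865926
set guide T [0.6292 0.2408] [0.5253 0.2147] dir deg from -y: -75.90045369188708 std 0.0031253781635314226
loose rail T [ 0.646  -0.1186] [ 0.6485 -0.2795] dir deg from -y: 0.8646538001045352 std 0.00036013079807162285
loose guide T [ 0.6355 -0.103 ] [ 0.5449 -0.1605] dir deg from -y: -57.602999279297464 std 0.00028158409986644983
set rail S [0.642  0.2383] [0.6448 0.0726] dir deg from -y: 0.9545114119118755 std 0.00024639873299747705
set guide S [0.6304 0.2506] [0.5264 0.2244] dir deg from -y: -75.82095442371657 std 0.0002676337317097932
loose rail S [ 0.6502 -0.1144] [ 0.653 -0.278] dir deg from -y: 0.9907923980149315 std 0.00033873901702463627
loose guide S [ 0.6409 -0.1025] [ 0.5488 -0.1607] dir deg from -y: -57.74768036368959 std 0.0005167624331079423
1
set rail T [0.632  0.2315] [0.634 0.07 ] dir deg from -y: 0.7309059460472628 std 8.826393604977056e-05
set guide T [0.6278 0.2457] [0.5241 0.2202] dir deg from -y: -76.20692878702968 std 0.0002730392152443528
loose rail T [
[... 401 characters left out ...]
0027783107361756265
loose rail S [ 0.658  -0.1162] [ 0.6514 -0.2759] dir deg from -y: -2.3606028458544803 std 0.007382067386060953
loose guide S [ 0.6444 -0.1096] [ 0.5521 -0.1685] dir deg from -y: -57.4384008903104 std 0.0005967955221422017
bevel +x edge T [nan nan] [0. 0.] dir deg from -y: nan std nan
bevel +x edge T [0.4447 0.0273] [ 0.434  -0.1024] dir deg from -y: -4.708146607651816 std 0.001700761029496789
blade T [nan nan] [0. 0.] dir deg from -y: nan std nan
blade T [0.4228 0.0623] [0.3507 0.1034] dir deg from -y: -119.66537955538287 std 0.0004997060750611126h.py:26: RuntimeWarning: invalid value encountered in scalar divide
  P.append(a+(b-a)*t+nn*(d[lo:hi]@s[lo:hi]/d[lo:hi].sum()))
```

```bash
cat >> h.py <<'E'
from scipy.spatial.transform import Rotation as R
import json,sys
np.set_printoptions(precision=4,suppress=True)
def pose_down(yaw):
    # tool x=-z world; tool y = along world (cos yaw, sin yaw)
    x=np.array([0,0,-1.]);y=np.array([math.cos(yaw),math.sin(yaw),0]);return R.from_matrix(np.c_[x,y,np.cross(x,y)])
def row(p0,r0,p1,r1,g=None):
    d=r0.inv().apply(np.array(p1)-p0)/.4; a=(r0.inv()*r1).as_rotvec()/math.pi
    return np.r_[d,a]
def apply(p0,r0,rw):
    rw=np.array(rw,float);return p0+r0.apply(rw[:3]*.4), r0*R.from_rotvec(rw[3:6]*math.pi)
E
python3 - <<'E'
from h import *
o=bot.observe();r=R.from_quat(o["tool_rot"]);print(r.as_matrix())
y=r.as_matrix()[:,1];print("yaw of tool y",math.degrees(math.atan2(y[1],y[0])))
p0=np.array([.23,-.527,.231])
for off in(0,180):
    r1=pose_down(math.radians(-5.2+off))
    print(off,row(p0,r,[.4285,-.037,.15],r1),row(p0,r,[.4285,-.037,.03],r1))
E
```

```text
[[-0.0001  0.3993 -0.9168]
 [ 0.0006 -0.9168 -0.3993]
 [-1.     -0.0006 -0.0001]]
yaw of tool y -66.46555043693569
0 [ 0.2032 -0.9248 -0.9441 -0.3404 -0.0001  0.0002] [ 0.5032 -0.9246 -0.9441 -0.3404 -0.0001  0.0002]
180 [ 0.2032 -0.9248 -0.9441  0.6596  0.0002  0.0002] [ 0.5032 -0.9246 -0.9441  0.6596  0.0002  0.0002]
```

Call:
jog_arm:
  commands:
    - [0.203,-0.925,-0.944,-0.34,0,0,1]
    - [0.203,-0.925,-0.944,-0.34,0,0,1]
    - [0.203,-0.925,-0.944,-0.34,0,0,1]
    - [0.203,-0.925,-0.944,-0.34,0,0,1]
    - [0.203,-0.925,-0.944,-0.34,0,0,1]

```text
clock: 0.72
ee_pos: [0.3071, -0.3346, 0.1993]
tool_rot: [0.614, 0.352, -0.613, 0.352]
contact_force: [1.4, 0.3, 0.7]
gripper_width: 0.0855
```

```bash
cat > go.py <<'E'
from h import *
# usage: go.py x y z yawdeg
o=bot.observe();r=R.from_quat(o["tool_rot"]);p=o["ee_pos"];y=r.as_matrix()[:,1]
print("t",o["clock"],"p",p,"yaw",math.degrees(math.atan2(y[1],y[0])),"F",o["contact_force"],"M",o["ft_torque"],"w",o["gripper_width"])
a=[float(v) for v in sys.argv[1:]]
for i in range(0,len(a),4): print(row(p,r,a[i:i+3],pose_down(math.radians(a[i+3]))))
E
python3 go.py .4285 -.037 .15 -5.2
```

```text
t 0.7167 p [ 0.3071 -0.3346  0.1993] yaw -30.34881278885991 F [1.4131 0.2688 0.6944] M [-0.0092 -0.0392 -0.0393] w 0.08552907925392285
[ 0.1233 -0.1141 -0.7954 -0.1397  0.     -0.0001]
```

Call:
jog_arm:
  commands:
    - [0.12,-0.11,-0.79,-0.14,0,0,1]
    - [0.12,-0.11,-0.79,-0.14,0,0,1]
    - [0.12,-0.11,-0.79,-0.14,0,0,1]
    - [0.12,-0.11,-0.79,-0.14,0,0,1]
    - [0.12,-0.11,-0.79,-0.14,0,0,1]

```text
clock: 1.13
ee_pos: [0.3868, -0.1445, 0.1687]
tool_rot: [0.523, 0.476, -0.523, 0.477]
contact_force: [0.0, -0.1, -0.2]
gripper_width: 0.0854
```

```bash
python3 go.py .4285 -.037 .15 -5.2
```

```text
t 1.1333 p [ 0.3868 -0.1445  0.1687] yaw -5.314865654684566 F [ 0.0261 -0.1245 -0.2384] M [-0.0188 -0.038  -0.0203] w 0.08537908667253902
[ 0.0467  0.0788 -0.2773 -0.0006  0.0002 -0.0003]
```

Call:
jog_arm:
  commands:
    - [0.047,0.079,-0.277,0,0,0,1]
    - [0.047,0.079,-0.277,0,0,0,1]
    - [0.047,0.079,-0.277,0,0,0,1]
    - [0.047,0.079,-0.277,0,0,0,1]
    - [0.047,0.079,-0.277,0,0,0,1]

```text
clock: 1.55
ee_pos: [0.4285, -0.0373, 0.1496]
tool_rot: [-0.522, -0.477, 0.522, -0.477]
contact_force: [0.7, -1.1, 0.2]
gripper_width: 0.0852
```

```bash
python3 - <<'E'
from h import *
f=vision.grab_frame("side");cv2.imwrite("pics/s1.png",cv2.resize(f["img"][120:300,300:520],None,fx=3,fy=3))
E
python3 go.py .4285 -.037 .08 -5.2 .4285 -.037 .031 -5.2
```

```text
t 1.6 p [ 0.4284 -0.0384  0.1498] yaw -5.3200208470212695 F [0.3333 0.2193 0.3799] M [ 0.0272  0.0049 -0.0082] w 0.0857316764568567
[ 0.1745 -0.0001 -0.0037 -0.0007  0.0001  0.0001]
[ 0.297  -0.0001 -0.0037 -0.0007  0.0001  0.0001]
```

View pics/s1.png

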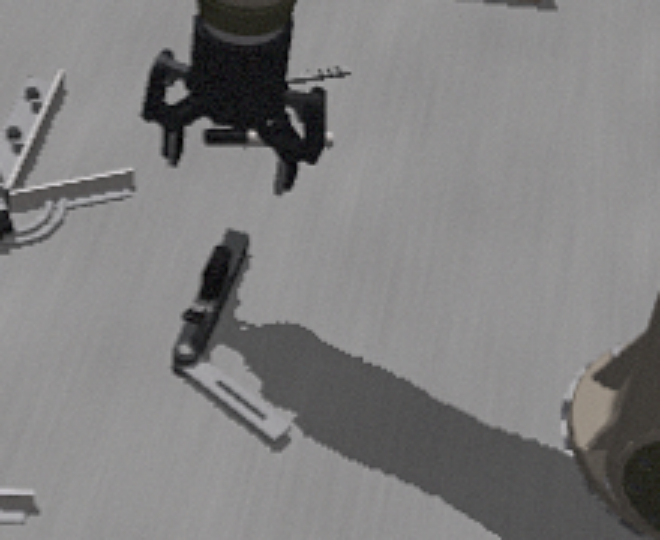

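The open gripper hangs over the grip block (crop pixel ~(215,270)), jaws along world x. Going down to grasp.

Call:
jog_arm:
  commands:
    - [0.1,0,-0.003,0,0,0,1]
    - [0.2,0,-0.003,0,0,0,1]
    - [0.27,0,-0.003,0,0,0,1]
    - [0.297,0,-0.003,0,0,0,1]
    - [0.297,0,-0.003,0,0,0,1]

```text
clock: 2.02
ee_pos: [0.4258, -0.0387, 0.0286]
tool_rot: [-0.523, -0.476, 0.525, -0.473]
contact_force: [-0.5, 0.7, 1.1]
gripper_width: 0.0854
```

Call:
jog_arm:
  commands:
    - [0,0,0,0,0,0,-1]
    - [0,0,0,0,0,0,-1]
    - [0,0,0,0,0,0,-1]
    - [0,0,0,0,0,0,-1]
    - [0,0,0,0,0,0,-1]

```text
clock: 2.43
ee_pos: [0.4295, -0.0383, 0.0321]
tool_rot: [0.524, 0.475, -0.523, 0.476]
contact_force: [0.3, -1.0, 0.6]
gripper_width: 0.0257
```

Call:
jog_arm:
  commands:
    - [0,0,0,0,0,0,-1]
    - [0,0,0,0,0,0,-1]
    - [0,0,0,0,0,0,-1]
    - [0,0,0,0,0,0,-1]
    - [0,0,0,0,0,0,-1]

```text
clock: 2.85
ee_pos: [0.4296, -0.0381, 0.032]
tool_rot: [0.523, 0.475, -0.523, 0.476]
contact_force: [-1.0, -1.1, 7.4]
gripper_width: 0.0149
```

```bash
python3 go.py
```

```text
t 2.85 p [ 0.4296 -0.0381  0.032 ] yaw -5.439381512768225 F [-1.0218 -1.1003  7.433 ] M [-0.0509  0.1439 -0.0376] w 0.014873701581739684
```

```bash
python3 go.py .43 -.038 .048 1 .52 .0 .048 1 .595 .045 .048 1
```

```text
t 2.85 p [ 0.4296 -0.0381  0.032 ] yaw -5.439381512768225 F [-1.0218 -1.1003  7.433 ] M [-0.0509  0.1439 -0.0376] w 0.014873701581739684
[-0.0401  0.0011 -0.0003 -0.0358  0.0003 -0.0006]
[-0.0397  0.2161 -0.1162 -0.0358  0.0003 -0.0006]
[-0.0395  0.3921 -0.246  -0.0358  0.0003 -0.0006]
```

Call:
jog_arm:
  commands:
    - [-0.02,0,0,0,0,0,-1]
    - [-0.04,0,0,-0.01,0,0,-1]
    - [-0.04,0.05,-0.03,-0.02,0,0,-1]
    - [-0.04,0.1,-0.06,-0.0358,0,0,-1]
    - [-0.04,0.1,-0.06,-0.0358,0,0,-1]

```text
clock: 3.27
ee_pos: [0.4748, -0.0169, 0.0476]
tool_rot: [0.496, 0.504, -0.494, 0.506]
contact_force: [2.0, -0.3, -6.6]
gripper_width: 0.0147
```

```bash
python3 - <<'E'
from h import *
f=vision.grab_frame("side");cv2.imwrite("pics/s2.png",cv2.resize(f["img"][120:320,220:480],None,fx=3,fy=3))
f=vision.grab_frame("top");cv2.imwrite("pics/t2.png",cv2.resize(f["img"][150:350,200:460],None,fx=3,fy=3))
E
python3 go.py .52 .0 .048 1 .595 .045 .048 1
```

```text
t 3.3667 p [ 0.4704 -0.0173  0.0466] yaw 1.0481008879959992 F [-1.5202 -0.3903 -6.7895] M [-0.121   0.0302 -0.002 ] w 0.014809654899172112
[-0.0037  0.1249 -0.0409  0.0003 -0.      0.0006]
[-0.0041  0.3144 -0.1499  0.0003 -0.      0.0006]
```

View pics/s2.png

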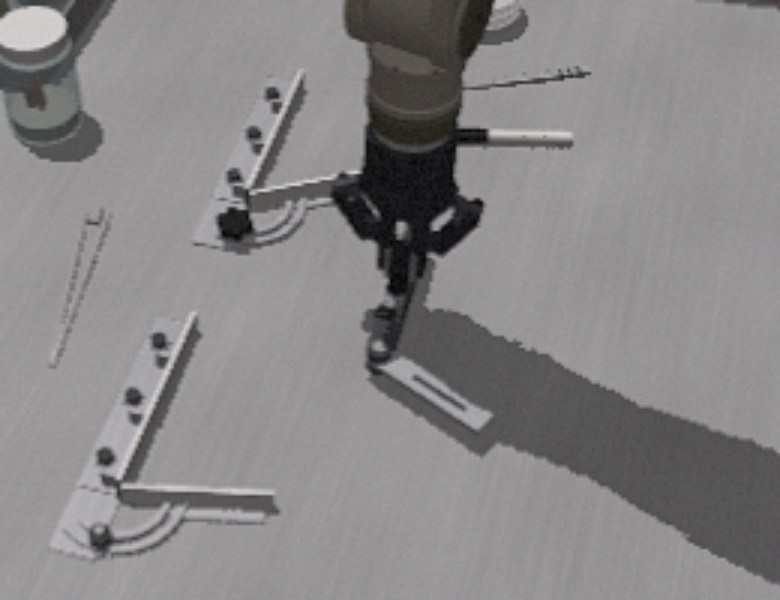

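View pics/t2.png

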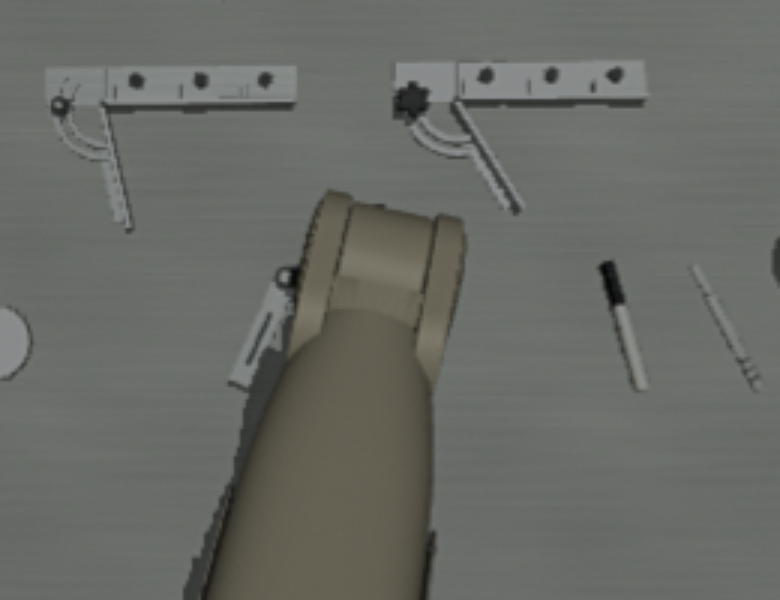

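Bevel is lifted and held (pivot at side crop (378,348)); the arm hides it from above except pivot and blade. Moving to before the set rail.

Call:
jog_arm:
  commands:
    - [0,0.08,-0.04,0,0,0,-1]
    - [0,0.16,-0.08,0,0,0,-1]
    - [0,0.24,-0.12,0,0,0,-1]
    - [0,0.3,-0.15,0,0,0,-1]
    - [0,0.3,-0.15,0,0,0,-1]

```text
clock: 3.78
ee_pos: [0.594, 0.0461, 0.0468]
tool_rot: [0.496, 0.504, -0.494, 0.506]
contact_force: [1.5, -0.4, -6.0]
gripper_width: 0.0148
```

Call:
jog_arm:
  commands:
    - [0,0,0,0,0,0,-1]
    - [0,0,0,0,0,0,-1]

```text
clock: 3.95
ee_pos: [0.5871, 0.0442, 0.0458]
tool_rot: [0.494, 0.505, -0.497, 0.503]
contact_force: [-0.5, 0.1, -6.0]
gripper_width: 0.0149
```

```bash
python3 - <<'E'
from h import *
f=vision.grab_frame("side");cv2.imwrite("pics/s3.png",cv2.resize(f["img"][150:320,220:440],None,fx=3.5,fy=3.5))
f=vision.grab_frame("top");cv2.imwrite("pics/t3.png",cv2.resize(f["img"][150:300,200:460],None,fx=3,fy=3))
E
python3 go.py .62 .05 .034 1
```

```text
t 4.05 p [0.5873 0.0439 0.0463] yaw 0.943810545120772 F [ 0.5141  0.2354 -5.1966] M [-0.1186 -0.0751 -0.0452] w 0.015100677719990296
[ 0.0305  0.0821 -0.014  -0.0003  0.      0.0011]
```

View pics/s3.png

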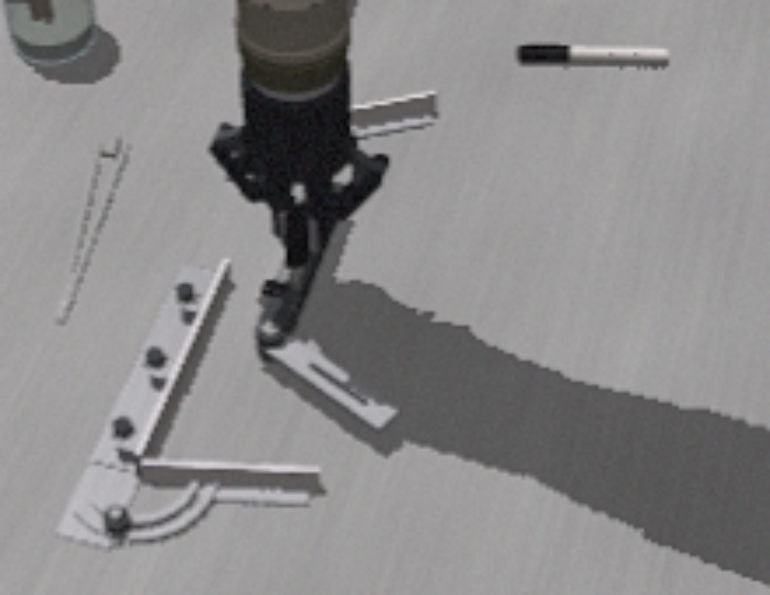

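View pics/t3.png

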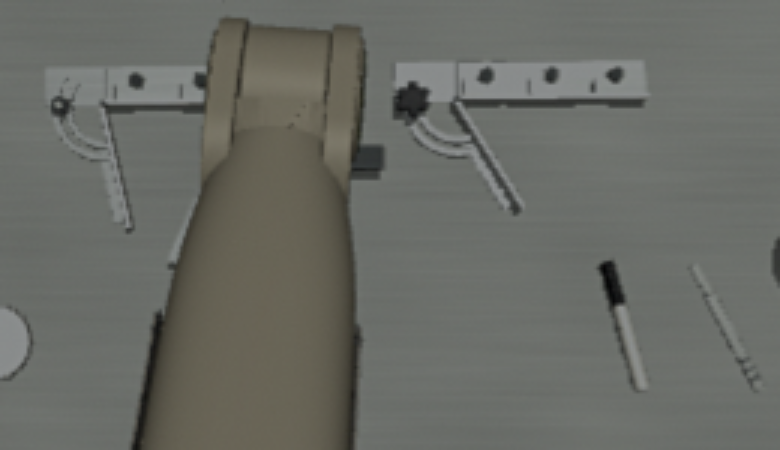

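Call:
jog_arm:
  commands:
    - [0.01,0.02,0,0,0,0,-1]
    - [0.02,0.04,-0.007,0,0,0,-1]
    - [0.03,0.06,-0.014,0,0,0,-1]
    - [0.031,0.07,-0.014,0,0,0,-1]
    - [0.031,0.07,-0.014,0,0,0,-1]

```text
clock: 4.47
ee_pos: [0.6188, 0.0504, 0.0341]
tool_rot: [0.496, 0.504, -0.496, 0.505]
contact_force: [0.6, -0.5, -6.1]
gripper_width: 0.0152
```

Call:
jog_arm:
  commands:
    - [0,0,0,0,0,0,-1]
    - [0,0,0,0,0,0,-1]

```text
clock: 4.63
ee_pos: [0.6173, 0.0504, 0.0345]
tool_rot: [0.495, 0.504, -0.496, 0.504]
contact_force: [-0.6, 0.5, -6.0]
gripper_width: 0.015
```

```bash
python3 - <<'E'
from h import *
f=vision.grab_frame("side");cv2.imwrite("pics/s4.png",cv2.resize(f["img"][190:310,220:340],None,fx=5,fy=5,interpolation=cv2.INTER_CUBIC))
E
python3 go.py
```

```text
t 4.6833 p [0.6172 0.0504 0.0346] yaw 0.9970616951225447 F [-0.3512  0.5621 -6.3072] M [-0.0886 -0.0627 -0.0189] w 0.01470945284443829
```

View pics/s4.png

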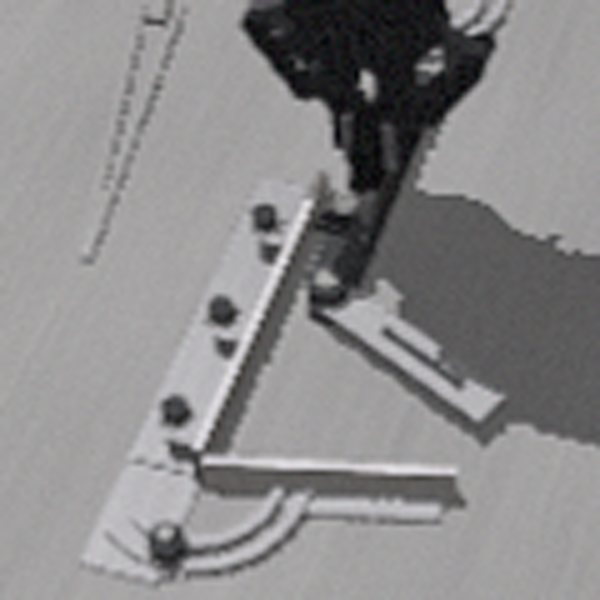

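Call:
jog_arm:
  commands:
    - [0,0.01,0,0,0,0,-1]
    - [0,0.02,0,0,0,0,-1]
    - [0,0.025,0,0,0,0,-1]
    - [0,0.025,0,0,0,0,-1]

```text
clock: 5.02
ee_pos: [0.6286, 0.0505, 0.0349]
tool_rot: [0.496, 0.504, -0.495, 0.505]
contact_force: [-0.6, -0.1, -6.2]
gripper_width: 0.0149
```

Call:
jog_arm:
  commands:
    - [0,0.0025,0,0,0,0,-1]
    - [0,0.0025,0,0,0,0,-1]
    - [0,0.0025,0,0,0,0,-1]

```text
clock: 5.27
ee_pos: [0.6284, 0.0506, 0.0346]
tool_rot: [0.496, 0.504, -0.496, 0.504]
contact_force: [-0.1, 0.1, -6.6]
gripper_width: 0.0149
```

Call:
jog_arm:
  commands:
    - [0,0.0025,0,0,0,0,-1]
    - [0,0.0025,0,0,0,0,-1]
    - [0,0.0025,0,0,0,0,-1]

```text
clock: 5.52
ee_pos: [0.6296, 0.0506, 0.0347]
tool_rot: [0.496, 0.504, -0.496, 0.504]
contact_force: [0.0, -0.4, -6.3]
gripper_width: 0.0149
```

Call:
jog_arm:
  commands:
    - [0,0.0025,0,0,0,0,-1]
    - [0,0.0025,0,0,0,0,-1]
    - [0,0.0025,0,0,0,0,-1]

```text
clock: 5.77
ee_pos: [0.6306, 0.0506, 0.0346]
tool_rot: [0.496, 0.504, -0.496, 0.504]
contact_force: [-0.3, -0.1, -6.0]
gripper_width: 0.0151
```

Call:
jog_arm:
  commands:
    - [0,0.0025,0,0,0,0,-1]
    - [0,0.0025,0,0,0,0,-1]
    - [0,0.0025,0,0,0,0,-1]

```text
clock: 6.02
ee_pos: [0.6314, 0.0506, 0.0346]
tool_rot: [0.496, 0.504, -0.496, 0.504]
contact_force: [-0.0, 0.4, -6.7]
gripper_width: 0.0149
```

Call:
jog_arm:
  commands:
    - [0,0.0025,0,0,0,0,-1]
    - [0,0.0025,0,0,0,0,-1]
    - [0,0.0025,0,0,0,0,-1]

```text
clock: 6.27
ee_pos: [0.6315, 0.0507, 0.0342]
tool_rot: [0.495, 0.505, -0.496, 0.504]
contact_force: [-3.0, 0.4, -5.7]
gripper_width: 0.0148
```

Call:
jog_arm:
  commands:
    - [0,0.0025,0,0,0,0,-1]
    - [0,0.0025,0,0,0,0,-1]
    - [0,0.0025,0,0,0,0,-1]

```text
clock: 6.52
ee_pos: [0.6316, 0.0507, 0.034]
tool_rot: [0.495, 0.505, -0.497, 0.503]
contact_force: [-6.0, 0.4, -5.1]
gripper_width: 0.0149
```

```bash
python3 go.py; python3 - <<'E'
from h import *
f=vision.grab_frame("side");cv2.imwrite("pics/s5.png",cv2.resize(f["img"][190:310,220:340],None,fx=5,fy=5,interpolation=cv2.INTER_CUBIC))
E
```

```text
t 6.5167 p [0.6316 0.0507 0.034 ] yaw 0.9951090271042379 F [-5.9705  0.4088 -5.1451] M [-0.1432  1.2875  0.0523] w 0.01485117365863834
```

View pics/s5.png

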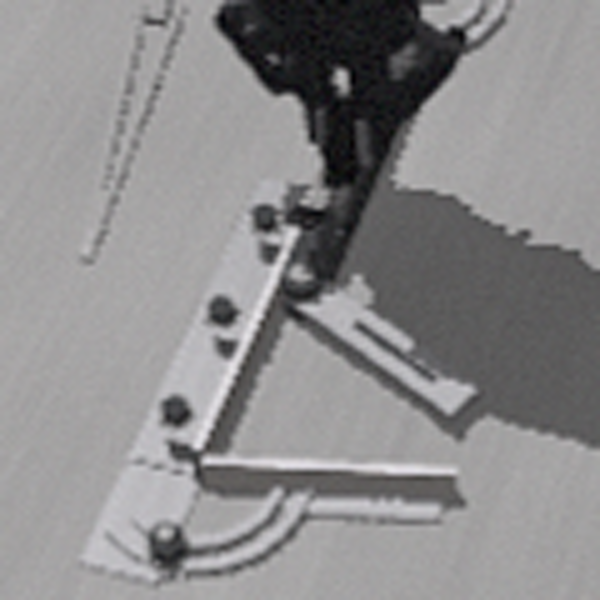

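Call:
jog_arm:
  commands:
    - [0,-0.006,-0.02,0,0,0,-1]
    - [0,-0.006,-0.045,0,0,0,-1]
    - [0,-0.006,-0.07,0,0,0,-1]
    - [0,-0.006,-0.095,0,0,0,-1]
    - [0,-0.006,-0.12,0,0,0,-1]

```text
clock: 6.98
ee_pos: [0.6304, 0.0998, 0.0347]
tool_rot: [0.495, 0.504, -0.496, 0.505]
contact_force: [-0.6, -0.3, -5.6]
gripper_width: 0.0149
```

Call:
jog_arm:
  commands:
    - [0,0,-0.02,0,0,0,-1]
    - [0,0,-0.035,0,0,0,-1]
    - [0,0,-0.05,0,0,0,-1]
    - [0,0,-0.06,0,0,0,-1]
    - [0,0,-0.06,0,0,0,-1]

```text
clock: 7.4
ee_pos: [0.6299, 0.1238, 0.0346]
tool_rot: [0.496, 0.505, -0.495, 0.504]
contact_force: [-1.9, 1.1, -5.9]
gripper_width: 0.0149
```

```bash
python3 go.py; python3 - <<'E'
from h import *
f=vision.grab_frame("side");cv2.imwrite("pics/s6.png",cv2.resize(f["img"][190:310,220:340],None,fx=5,fy=5,interpolation=cv2.INTER_CUBIC))
E
```

```text
t 7.4 p [0.6299 0.1238 0.0346] yaw 1.052140460828661 F [-1.8668  1.1426 -5.9006] M [-0.0414  0.3208 -0.1059] w 0.014935756451712313
```

View pics/s6.png

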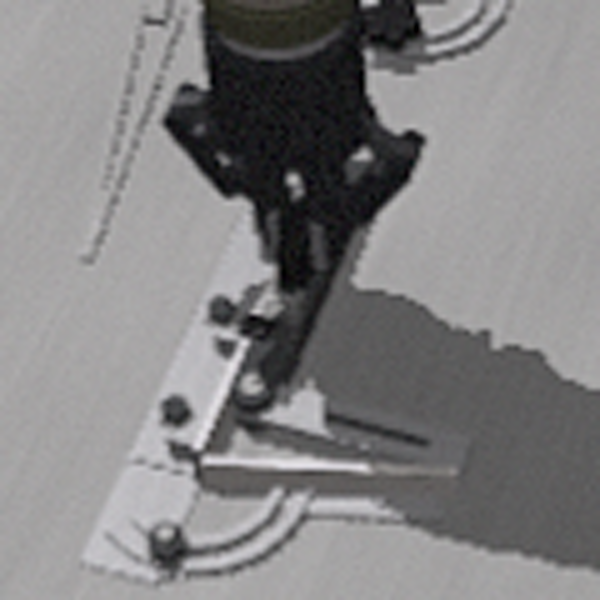

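Call:
jog_arm:
  commands:
    - [0,0,-0.012,0,0,0,-1]
    - [0,0,-0.024,0,0,0,-1]
    - [0,0,-0.036,0,0,0,-1]
    - [0,0,-0.048,0,0,0,-1]
    - [0,0,-0.05,0,0,0,-1]

```text
clock: 7.87
ee_pos: [0.6295, 0.1436, 0.0347]
tool_rot: [0.496, 0.505, -0.495, 0.504]
contact_force: [-2.0, -1.2, -5.8]
gripper_width: 0.0145
```

```bash
python3 go.py; python3 - <<'E'
from h import *
f=vision.grab_frame("side");cv2.imwrite("pics/s7.png",cv2.resize(f["img"][190:310,220:340],None,fx=5,fy=5,interpolation=cv2.INTER_CUBIC))
E
```

```text
t 7.8667 p [0.6295 0.1436 0.0347] yaw 1.03428726268058 F [-2.0289 -1.2091 -5.8274] M [-0.3171  0.3245 -0.0662] w 0.014547670059785231
```

View pics/s7.png

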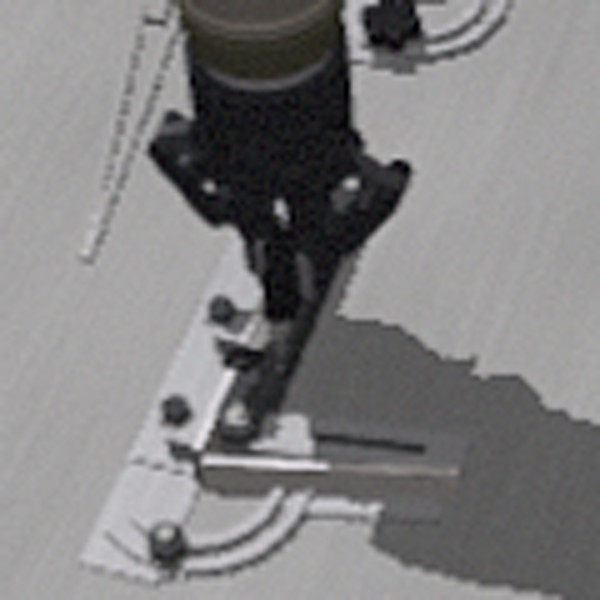

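Blade almost flush, pivot at (238,420), about 10 mm short. Small steps.

Call:
jog_arm:
  commands:
    - [0,0,-0.006,0,0,0,-1]
    - [0,0,-0.0125,0,0,0,-1]
    - [0,0,-0.0125,0,0,0,-1]

```text
clock: 8.17
ee_pos: [0.6295, 0.1481, 0.0347]
tool_rot: [0.496, 0.504, -0.495, 0.504]
contact_force: [-1.2, -0.1, -6.7]
gripper_width: 0.0147
```

Call:
jog_arm:
  commands:
    - [0,0,-0.004,0,0,0,-1]
    - [0,0,-0.004,0,0,0,-1]
    - [0,0,-0.004,0,0,0,-1]

```text
clock: 8.42
ee_pos: [0.6295, 0.1494, 0.0347]
tool_rot: [0.496, 0.504, -0.496, 0.504]
contact_force: [-1.5, -0.9, -6.0]
gripper_width: 0.015
```

Call:
jog_arm:
  commands:
    - [0,0,-0.004,0,0,0,-1]
    - [0,0,-0.004,0,0,0,-1]
    - [0,0,-0.004,0,0,0,-1]

```text
clock: 8.67
ee_pos: [0.6294, 0.1509, 0.0347]
tool_rot: [0.496, 0.504, -0.496, 0.504]
contact_force: [-1.6, -0.1, -5.5]
gripper_width: 0.0144
```

Call:
jog_arm:
  commands:
    - [0,0,-0.004,0,0,0,-1]
    - [0,0,-0.004,0,0,0,-1]
    - [0,0,-0.004,0,0,0,-1]

```text
clock: 8.92
ee_pos: [0.6294, 0.1525, 0.0346]
tool_rot: [0.496, 0.504, -0.496, 0.504]
contact_force: [-1.3, -0.4, -6.5]
gripper_width: 0.015
```

Call:
jog_arm:
  commands:
    - [0,0,-0.003,0,0,0,-1]
    - [0,0,-0.003,0,0,0,-1]
    - [0,0,-0.003,0,0,0,-1]

```text
clock: 9.17
ee_pos: [0.6295, 0.1527, 0.0347]
tool_rot: [0.495, 0.504, -0.496, 0.505]
contact_force: [-1.5, -5.5, -6.2]
gripper_width: 0.0148
```

Call:
jog_arm:
  commands:
    - [0,0,-0.003,0,0,0,-1]
    - [0,0,-0.003,0,0,0,-1]
    - [0,0,-0.003,0,0,0,-1]

```text
clock: 9.42
ee_pos: [0.6296, 0.1529, 0.0347]
tool_rot: [0.495, 0.503, -0.497, 0.505]
contact_force: [-1.4, -7.9, -6.5]
gripper_width: 0.0154
```

Call:
jog_arm:
  commands:
    - [0,0,-0.003,0,0,0,-1]
    - [0,0,-0.003,0,0,0,-1]
    - [0,0,-0.003,0,0,0,-1]

```text
clock: 9.67
ee_pos: [0.6296, 0.1531, 0.0347]
tool_rot: [0.495, 0.502, -0.497, 0.505]
contact_force: [-0.8, -10.3, -5.8]
gripper_width: 0.0149
```

Call:
jog_arm:
  commands:
    - [0,0.004,0.004,0,0,0,-1]
    - [0,0.004,0.004,0,0,0,-1]
    - [0,0.004,0.004,0,0,0,-1]

```text
clock: 9.92
ee_pos: [0.6298, 0.1529, 0.0342]
tool_rot: [0.495, 0.504, -0.497, 0.504]
contact_force: [-3.8, -6.7, -5.9]
gripper_width: 0.0147
```

```bash
python3 go.py; python3 - <<'E'
from h import *
f=vision.grab_frame("side");cv2.imwrite("pics/s8.png",cv2.resize(f["img"][200:300,220:330],None,fx=7,fy=6,interpolation=cv2.INTER_CUBIC))
E
```

```text
t 9.9167 p [0.6298 0.1529 0.0342] yaw 0.9026025037928114 F [-3.785  -6.6878 -5.938 ] M [-1.5611  0.6905 -0.1908] w 0.014659428234644846
```

View pics/s8.png

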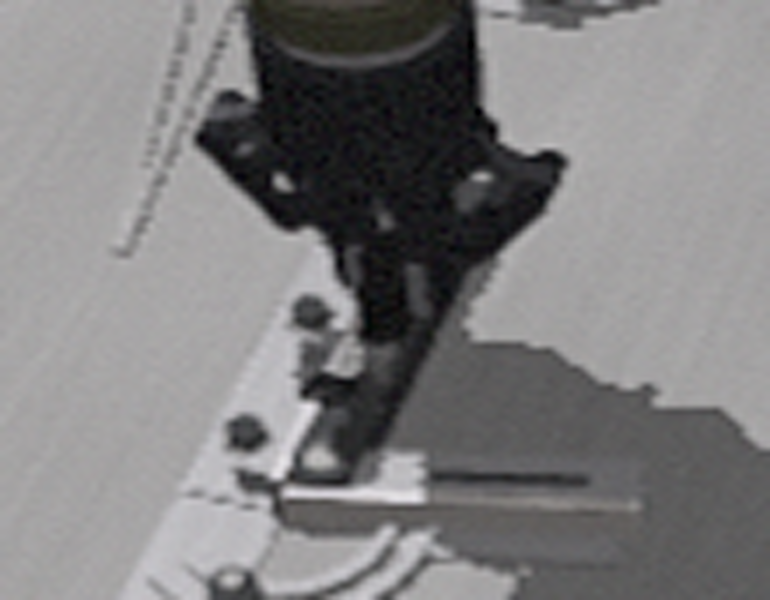

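Call:
jog_arm:
  commands:
    - [0,0.005,0,0,0,0,-1]
    - [0,0.005,0,0,0,0,-1]
    - [0,0.005,0,0,0,0,-1]

```text
clock: 10.22
ee_pos: [0.6299, 0.1529, 0.0338]
tool_rot: [0.494, 0.505, -0.498, 0.503]
contact_force: [-7.2, -8.1, -3.5]
gripper_width: 0.0149
```

```bash
python3 go.py
```

```text
t 10.2167 p [0.6299 0.1529 0.0338] yaw 0.917275278564269 F [-7.1678 -8.1454 -3.4847] M [-1.5763  1.5586 -0.1721] w 0.01492302414368508
```

Call:
jog_arm:
  commands:
    - [0,0,0,0.003,0,0,-1]
    - [0,0,0,0.003,0,0,-1]
    - [0,0,0,0.003,0,0,-1]

```text
clock: 10.47
ee_pos: [0.6299, 0.1529, 0.0338]
tool_rot: [0.496, 0.503, -0.5, 0.501]
contact_force: [-6.7, -7.9, -3.1]
gripper_width: 0.0149
```

```bash
python3 go.py
```

```text
t 10.4667 p [0.6299 0.1529 0.0338] yaw 0.4430849077528091 F [-6.7096 -7.8758 -3.1024] M [-1.62    1.5403  0.2294] w 0.014863095747550953
```

Call:
jog_arm:
  commands:
    - [0,-0.004,0.002,-0.0015,0,0,-1]
    - [0.002,-0.004,0.002,-0.0015,0,0,-1]
    - [0.004,-0.004,0.002,-0.0015,0,0,-1]
    - [0.004,-0.004,0.002,-0.0015,0,0,-1]

```text
clock: 10.8
ee_pos: [0.6298, 0.1528, 0.0326]
tool_rot: [0.496, 0.503, -0.498, 0.503]
contact_force: [-5.0, -4.9, -5.6]
gripper_width: 0.0147
```

```bash
python3 go.py
```

```text
t 10.8 p [0.6298 0.1528 0.0326] yaw 0.6991249694981615 F [-4.9777 -4.921  -5.5998] M [-1.1956  0.8623  0.0579] w 0.014700350125879558
```

Call:
jog_arm:
  commands:
    - [0.002,0,0,0,0,0,-1]
    - [0.003,0,0,0,0,0,-1]
    - [0.003,0,0,0,0,0,-1]

```text
clock: 11.05
ee_pos: [0.6298, 0.1526, 0.0321]
tool_rot: [0.496, 0.503, -0.498, 0.503]
contact_force: [-5.2, -6.9, -1.4]
gripper_width: 0.015
```

Call:
jog_arm:
  commands:
    - [0.002,-0.002,0.002,0,0,0,-1]
    - [0.003,-0.003,0.003,0,0,0,-1]
    - [0.003,-0.003,0.003,0,0,0,-1]

```text
clock: 11.3
ee_pos: [0.6298, 0.1526, 0.032]
tool_rot: [0.497, 0.503, -0.497, 0.503]
contact_force: [-4.7, -2.4, 2.0]
gripper_width: 0.015
```

Call:
jog_arm:
  commands:
    - [0,0,0,0,0,0,0.1]
    - [0,0,0,0,0,0,0.1]
    - [0,0,0,0,0,0,0.1]
    - [0,0,0,0,0,0,0.1]
    - [0,0,0,0,0,0,0.1]

```text
clock: 11.72
ee_pos: [0.6309, 0.1528, 0.0311]
tool_rot: [0.497, 0.503, -0.496, 0.503]
contact_force: [-0.8, 0.4, -0.4]
gripper_width: 0.0467
```

```bash
python3 go.py; python3 - <<'E'
from h import *
f=vision.grab_frame("side");cv2.imwrite("pics/s9.png",cv2.resize(f["img"][200:300,220:330],None,fx=7,fy=6,interpolation=cv2.INTER_CUBIC))
E
```

```text
t 11.7167 p [0.6309 0.1528 0.0311] yaw 0.7355857754075409 F [-0.812   0.3839 -0.4433] M [-0.0241  0.0163 -0.0168] w 0.04670156812962482
```

View pics/s9.png

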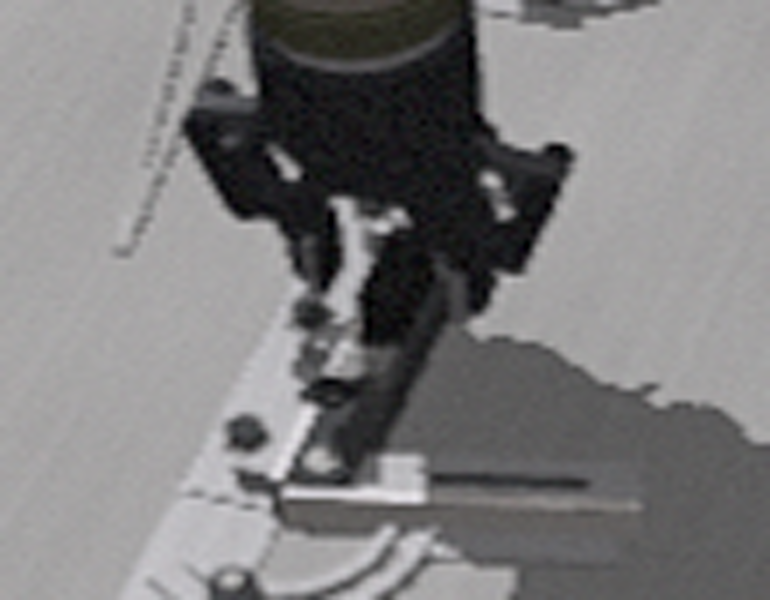

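Call:
jog_arm:
  commands:
    - [-0.03,0,0,0,0,0,0.1]
    - [-0.09,0,0,0,0,0,0.1]
    - [-0.16,0,0,0,0,0,0.1]
    - [-0.16,0,0,0,0,0,0.1]

```text
clock: 12.1
ee_pos: [0.6337, 0.153, 0.1014]
tool_rot: [0.499, 0.501, -0.494, 0.505]
contact_force: [1.9, 0.1, 1.5]
gripper_width: 0.047
```

```bash
python3 go.py .6288 .217 .085 .7 ; python3 - <<'E'
from h import *
f=vision.grab_frame("side");cv2.imwrite("pics/s10.png",cv2.resize(f["img"][200:300,220:330],None,fx=7,fy=6,interpolation=cv2.INTER_CUBIC))
E
```

```text
t 12.1 p [0.6337 0.153  0.1014] yaw 0.7252688121350974 F [1.8976 0.0817 1.4858] M [ 0.0058 -0.0773 -0.0155] w 0.04698492452155564
[ 0.0411 -0.0107 -0.1602  0.0001 -0.0003 -0.003 ]
```

View pics/s10.png

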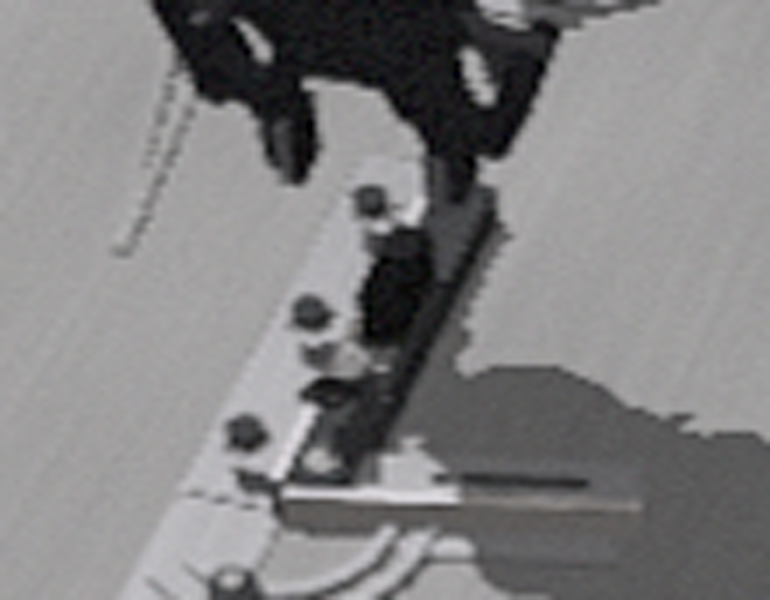

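```bash
python3 - <<'E'
from h import *
f=vision.grab_frame("side")
Z=lambda p:[(a/7+220-.4,b/6+200-.4) for a,b in p]
print("pad",at(f,Z([(332,390)]),.056)); print("block top centre",at(f,Z([(395,270)]),.05)); print("pivot",at(f,Z([(322,460)]),.024))
E
python3 go.py .629 .217 .085 .7
```

```text
pad [[0.6298 0.2206 0.056 ]]
block top centre [[0.6331 0.1525 0.05  ]]
pivot [[0.6316 0.233  0.024 ]]
t 12.2 p [0.6318 0.1527 0.0972] yaw 0.725730198010735 F [ 0.169  -0.0288 -0.4474] M [-0.0102  0.0513 -0.0069] w 0.04705396836728352
[ 0.0306 -0.005  -0.1608  0.0001 -0.0002 -0.0014]
```

Call:
jog_arm:
  commands:
    - [0,-0.005,-0.05,0,0,0,-1]
    - [0,-0.005,-0.11,0,0,0,-1]
    - [0,-0.005,-0.161,0,0,0,-1]
    - [0,-0.005,-0.161,0,0,0,-1]
    - [0,-0.005,-0.161,0,0,0,-1]

```text
clock: 12.62
ee_pos: [0.6264, 0.2177, 0.0935]
tool_rot: [0.496, 0.504, -0.497, 0.503]
contact_force: [-0.6, -0.1, 0.4]
gripper_width: -0.0002
```

Call:
jog_arm:
  commands:
    - [0.03,0,0,0,0,0,-1]
    - [0.05,0,0,0,0,0,-1]
    - [0.06,0,0,0,0,0,-1]
    - [0.06,0,0,0,0,0,-1]

```text
clock: 12.95
ee_pos: [0.6261, 0.2157, 0.0687]
tool_rot: [0.496, 0.504, -0.498, 0.502]
contact_force: [-0.9, 0.7, -0.0]
gripper_width: -0.0002
```

```bash
python3 - <<'E'
from h import *
f=vision.grab_frame("side")
cv2.imwrite("pics/s11.png",cv2.resize(f["img"][200:300,220:330],None,fx=7,fy=6,interpolation=cv2.INTER_CUBIC))
E
python3 go.py .629 .217 .061 .7 .629 .2255 .036 .7
```

```text
t 13.0 p [0.6266 0.216  0.0696] yaw 0.6705053550534101 F [-0.9374  0.2457  0.8372] M [ 0.0315 -0.0062  0.0164] w 0.00013560878951889092
[ 0.0215  0.006  -0.0026 -0.0002  0.0002  0.0007]
[ 0.084   0.0064 -0.0239 -0.0002  0.0002  0.0007]
```

View pics/s11.png

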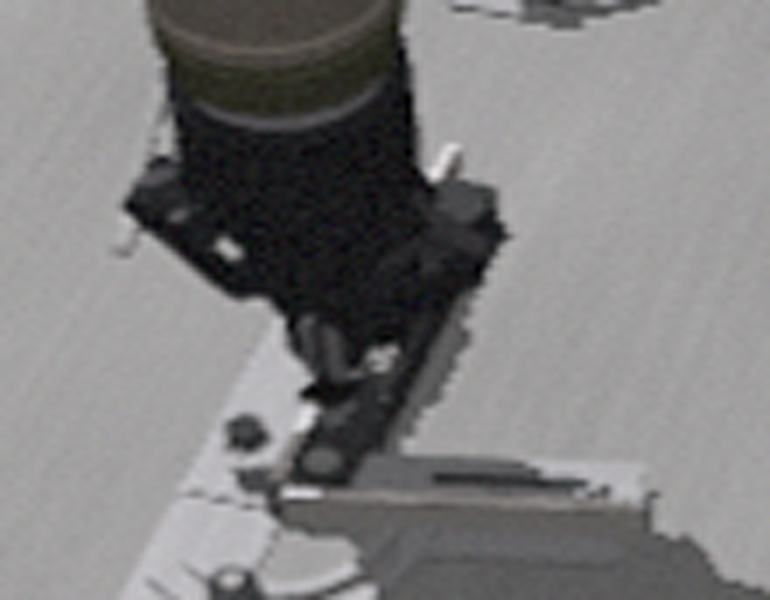

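Call:
jog_arm:
  commands:
    - [0.01,0.006,-0.002,0,0,0,-1]
    - [0.018,0.006,-0.003,0,0,0,-1]
    - [0.028,0.006,-0.007,0,0,0,-1]
    - [0.036,0.006,-0.013,0,0,0,-1]
    - [0.036,0.006,-0.013,0,0,0,-1]

```text
clock: 13.42
ee_pos: [0.6301, 0.2222, 0.0561]
tool_rot: [0.497, 0.503, -0.497, 0.503]
contact_force: [2.0, -0.6, 1.6]
gripper_width: -0.0003
```

```bash
python3 go.py .629 .2225 .0508 .7  .629 .225 .0458 .7 .629 .227 .036 .7
```

```text
t 13.4167 p [0.6301 0.2222 0.0561] yaw 0.7241599931351622 F [ 2.0231 -0.5579  1.562 ] M [-0.0805 -0.2637  0.0111] w -0.00027896897961772455
[ 0.0132 -0.0026 -0.0008  0.0001  0.0001 -0.0002]
[ 0.0257 -0.0026 -0.007   0.0001  0.0001 -0.0002]
[ 0.0502 -0.0025 -0.0121  0.0001  0.0001 -0.0002]
```

Call:
jog_arm:
  commands:
    - [0.01,0,-0.002,0,0,0,-1]
    - [0.02,0,-0.006,0,0,0,-1]
    - [0.03,0,-0.009,0,0,0,-1]
    - [0.04,0,-0.011,0,0,0,-1]
    - [0.04,0,-0.011,0,0,0,-1]

```text
clock: 13.83
ee_pos: [0.6302, 0.2276, 0.0404]
tool_rot: [0.497, 0.503, -0.496, 0.503]
contact_force: [0.7, 0.7, 1.4]
gripper_width: 0.0001
```

```bash
python3 go.py .629 .227 .036 .7
```

```text
t 13.8333 p [0.6302 0.2276 0.0404] yaw 0.7699764771053814 F [0.7489 0.6501 1.3935] M [ 0.1456 -0.1334  0.0537] w 7.746898839406176e-05
[ 0.0109 -0.003   0.0015  0.0004 -0.0005 -0.0005]
```

```bash
python3 - <<'E'
from h import *
f=vision.grab_frame("side")
cv2.imwrite("pics/s12.png",cv2.resize(f["img"][200:300,220:330],None,fx=7,fy=6,interpolation=cv2.INTER_CUBIC))
E
```

```text
(no output)
```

View pics/s12.png

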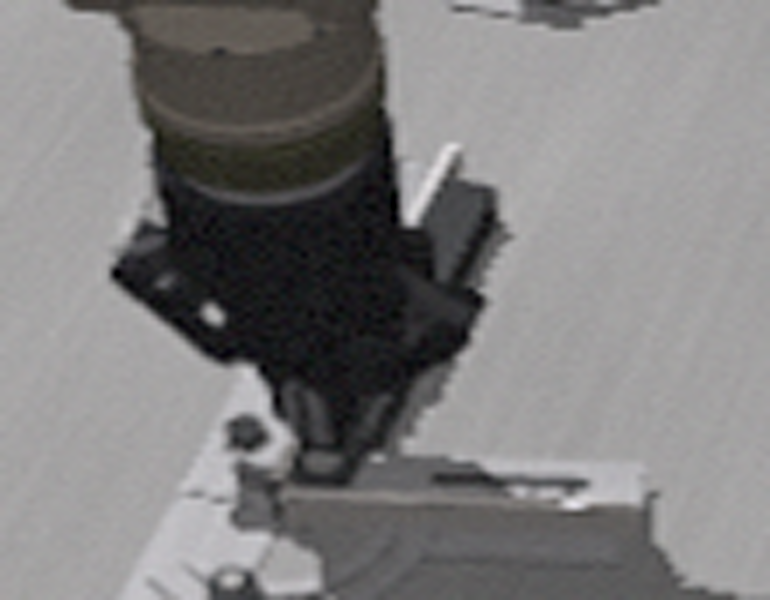

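Call:
jog_arm:
  commands:
    - [0.005,-0.001,0,0,0,0,-1]
    - [0.008,-0.001,0,0,0,0,-1]
    - [0.008,-0.001,0,0,0,0,-1]

```text
clock: 14.13
ee_pos: [0.6299, 0.2274, 0.0378]
tool_rot: [0.498, 0.503, -0.496, 0.503]
contact_force: [1.7, 4.4, 4.2]
gripper_width: -0.0001
```

Call:
jog_arm:
  commands:
    - [0.004,0,0,0,0,0,-1]
    - [0.004,0,0,0,0,0,-1]
    - [0.004,0,0,0,0,0,-1]

```text
clock: 14.38
ee_pos: [0.6299, 0.2277, 0.0363]
tool_rot: [0.498, 0.503, -0.496, 0.503]
contact_force: [0.1, 3.8, 4.4]
gripper_width: -0.0003
```

Call:
jog_arm:
  commands:
    - [0.004,0,0,0,0,0,-1]
    - [0.004,0,0,0,0,0,-1]
    - [0.004,0,0,0,0,0,-1]

```text
clock: 14.63
ee_pos: [0.63, 0.2277, 0.0357]
tool_rot: [0.498, 0.503, -0.495, 0.503]
contact_force: [-1.2, 3.5, 10.0]
gripper_width: 0.0
```

Call:
jog_arm:
  commands:
    - [0.002,0,-0.003,0,0,0,-1]
    - [0.003,0,-0.004,0,0,0,-1]
    - [0.003,0,-0.004,0,0,0,-1]

```text
clock: 14.88
ee_pos: [0.6301, 0.2279, 0.0356]
tool_rot: [0.497, 0.502, -0.496, 0.504]
contact_force: [-3.7, -1.7, 16.1]
gripper_width: -0.0001
```

```bash
python3 go.py
```

```text
t 14.8833 p [0.6301 0.2279 0.0356] yaw 0.7154675756534697 F [-3.661  -1.743  16.1408] M [-0.3292  0.6535 -0.0955] w -5.541848524539935e-05
```

Bottomed out (solid, 16 N) at z = 35.6 mm, as expected for "locked". Lifting and inspecting.

Call:
jog_arm:
  commands:
    - [-0.01,0,0,0,0,0,-1]
    - [-0.05,0,0,0,0,0,-1]
    - [-0.12,0,0.05,0,0,0,-1]
    - [-0.16,0,0.12,0,0,0,-0.5]
    - [-0.16,0,0.184,0,0,0,0]

```text
clock: 15.3
ee_pos: [0.6318, 0.1542, 0.1002]
tool_rot: [0.498, 0.502, -0.495, 0.505]
contact_force: [0.8, 0.7, -0.1]
gripper_width: 0.0233
```

```bash
python3 - <<'E'
from h import *
f=vision.grab_frame("side")
cv2.imwrite("pics/s13.png",cv2.resize(f["img"][200:300,220:330],None,fx=7,fy=6,interpolation=cv2.INTER_CUBIC))
E
python3 go.py .630 .1527 .085 .7 .630 .1527 .033 .7
```

```text
t 15.35 p [0.6313 0.1491 0.0985] yaw 0.537958765614336 F [-1.2249 -2.6148  0.5672] M [-0.1808  0.0287  0.0236] w 0.030841419377412475
[ 0.0336 -0.0032 -0.0092 -0.0009  0.001  -0.0008]
[ 0.1636 -0.0035 -0.0096 -0.0009  0.001  -0.0008]
```

View pics/s13.png

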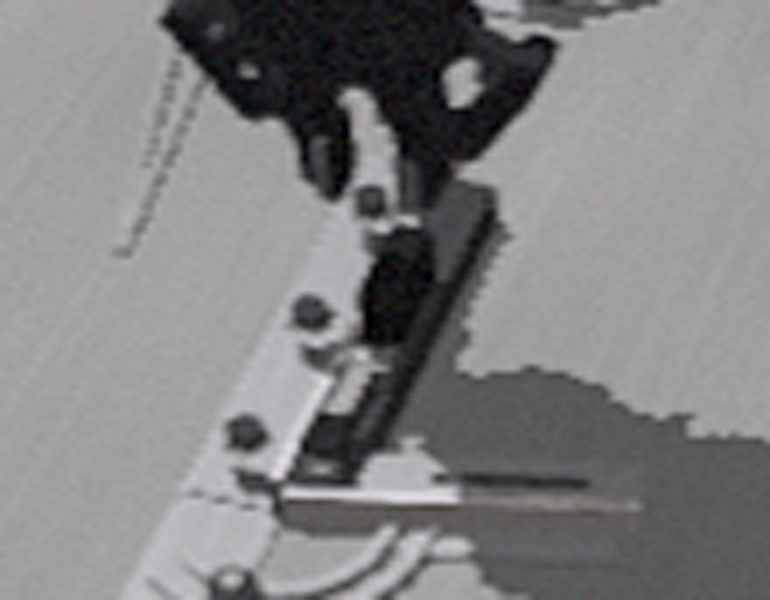

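```bash
python3 - <<'E'
from h import *
f=vision.grab_frame("side")
Z=lambda p:[(a/7+220-.43,b/6+200-.42) for a,b in p]
def show(n,p,z,sg,w=1.5,**k):
    a,b,s=edge(f,*p,z,sgn=sg,w=w,**k);d=b-a;print(n,sg,a,b,math.degrees(math.atan2(d[0],-d[1])),"std",s)
for sg in(1,-1):
    show("slot",Z([(440,478),(585,481)]),.015,sg)
    show("guide top",Z([(285,487),(455,492)]),.022,sg)
    show("guide bottom of bright",Z([(460,500),(635,506)]),.022,sg)
    show("stock -x edge",Z([(400,405),(490,210)]),.024,sg,2.5)
    show("rail",Z([(195,480),(330,195)]),.0,sg,1.5)
    show("rail",Z([(280,480),(325,385)]),.022,sg,1.5)
E
```

```text
slot 1 [0.5883 0.2254] [0.5453 0.2139] -74.96358879926036 std 8.511210035067052e-05
guide top 1 [0.6365 0.2465] [0.5867 0.2322] -73.93182720004567 std 0.0004819839959964156
guide bottom of bright 1 [0.5773 0.2319] [0.5259 0.2184] -75.31016532986251 std 0.0002648895315360278
stock -x edge 1 [0.6147 0.1935] [0.6146 0.0996] -0.022887069191010936 std 0.000702039513271302
rail 1 [0.6833 0.2316] [0.6864 0.0939] 1.3008081832925202 std 0.000622039835434407
rail 1 [0. 0.] [0. 0.] 180.0 std nan
slot -1 [0.5902 0.2196] [0.5469 0.2087] -75.98159907577184 std 0.0002702217607293278
guide top -1 [0.6349 0.2506] [0.5851 0.2368] -74.51788272552179 std 0.00014113479119259864
guide bottom of bright -1 [0.5756 0.2369] [0.5243 0.2239] -75.76152223797541 std 0.00024906499311327934
stock -x edge -1 [0.6211 0.1925] [0.6227 0.0982] 0.9762966521519959 std 0.00039798655780032277
rail -1 [0.6756 0.2323] [0.6924 0.0932] 6.88085147161037 std 0.0023778919130563736
rail -1 [0.6419 0.2424] [0.6441 0.1996] 2.9678528863974556 std 0.0002833854523487389h.py:26: RuntimeWarning: invalid value encountered in scalar divide
  P.append(a+(b-a)*t+nn*(d[lo:hi]@s[lo:hi]/d[lo:hi].sum()))
```

Call:
jog_arm:
  commands:
    - [0.03,-0.003,-0.007,0,0,0,0.2]
    - [0.08,-0.003,-0.008,0,0,0,0.2]
    - [0.13,-0.003,-0.008,0,0,0,0.2]
    - [0.155,-0.003,-0.008,0,0,0,0.2]
    - [0.155,-0.003,-0.008,0,0,0,0.2]

```text
clock: 15.82
ee_pos: [0.6258, 0.1576, 0.0308]
tool_rot: [0.495, 0.505, -0.499, 0.502]
contact_force: [-1.0, 0.6, -0.1]
gripper_width: 0.0513
```

```bash
python3 go.py .630 .1527 .033 .8
```

```text
t 15.8167 p [0.6258 0.1576 0.0308] yaw 0.7335149078966727 F [-0.9694  0.6286 -0.1135] M [-0.0577 -0.0065 -0.0582] w 0.051314368562172856
[-0.0055  0.0104  0.0123 -0.0004  0.0003  0.0023]
```

Call:
jog_arm:
  commands:
    - [-0.004,0.008,0.01,0,0,0,0.2]
    - [-0.004,0.008,0.01,0,0,0,0.2]
    - [-0.004,0.008,0.01,0,0,0,0.2]

```text
clock: 16.07
ee_pos: [0.6336, 0.1536, 0.0378]
tool_rot: [0.498, 0.502, -0.496, 0.504]
contact_force: [0.2, 0.1, 0.7]
gripper_width: 0.0514
```

```bash
python3 go.py .630 .1527 .033 .8
```

```text
t 16.0667 p [0.6336 0.1536 0.0378] yaw 0.7021674144285636 F [0.2473 0.1457 0.6513] M [-0.0525  0.0303  0.0248] w 0.05138491779295924
[ 0.0119 -0.0091  0.0022 -0.0005 -0.0001 -0.0009]
```

Call:
jog_arm:
  commands:
    - [0.011,-0.008,0.001,0,0,0,0.2]
    - [0.011,-0.008,0.001,0,0,0,0.2]
    - [0.011,-0.008,0.001,0,0,0,0.2]

```text
clock: 16.32
ee_pos: [0.6286, 0.1532, 0.032]
tool_rot: [0.497, 0.503, -0.497, 0.503]
contact_force: [-0.2, -0.7, 0.2]
gripper_width: 0.0516
```

Call:
jog_arm:
  commands:
    - [0,0,0,0,0,0,-1]
    - [0,0,0,0,0,0,-1]
    - [0,0,0,0,0,0,-1]
    - [0,0,0,0,0,0,-1]
    - [0,0,0,0,0,0,-1]

```text
clock: 16.73
ee_pos: [0.6294, 0.1532, 0.0321]
tool_rot: [0.497, 0.503, -0.497, 0.503]
contact_force: [0.7, -0.2, 2.1]
gripper_width: 0.015
```

Call:
jog_arm:
  commands:
    - [0,0,0,0,0,0,-1]
    - [0,0,0,0,0,0,-1]
    - [0,0,0,0,0,0,-1]

```text
clock: 16.98
ee_pos: [0.6293, 0.1532, 0.0322]
tool_rot: [0.497, 0.503, -0.497, 0.503]
contact_force: [1.4, -1.1, 2.5]
gripper_width: 0.0149
```

```bash
python3 go.py
```

```text
t 16.9833 p [0.6293 0.1532 0.0322] yaw 0.7185494966745866 F [ 1.358  -1.0503  2.5449] M [-0.0269 -0.0994  0.0553] w 0.014867034823211205
```

Call:
jog_arm:
  commands:
    - [-0.003,-0.01,0.02,0,0,0,-1]
    - [-0.005,-0.03,0.05,0,0,0,-1]
    - [-0.05,-0.05,0.07,0,0,0,-1]
    - [-0.11,-0.06,0.08,0,0,0,-1]
    - [-0.12,-0.06,0.08,0,0,0,-1]

```text
clock: 17.4
ee_pos: [0.6043, 0.1195, 0.0814]
tool_rot: [0.497, 0.503, -0.498, 0.503]
contact_force: [1.2, 0.0, -6.7]
gripper_width: 0.015
```

```bash
python3 go.py .605 -.278 .08 .75; python3 - <<'E'
from h import *
f=vision.grab_frame("side")
cv2.imwrite("pics/s14.png",cv2.resize(f["img"][150:320,220:390],None,fx=3.5,fy=3.5,interpolation=cv2.INTER_CUBIC))
E
```

```text
t 17.4 p [0.6043 0.1195 0.0814] yaw 0.6476639958170544 F [ 1.2215  0.039  -6.7443] M [-0.0496 -0.1606  0.0309] w 0.01499878030087698
[ 0.0043 -0.0094  0.9938 -0.0006  0.0003  0.0002]
```

View pics/s14.png

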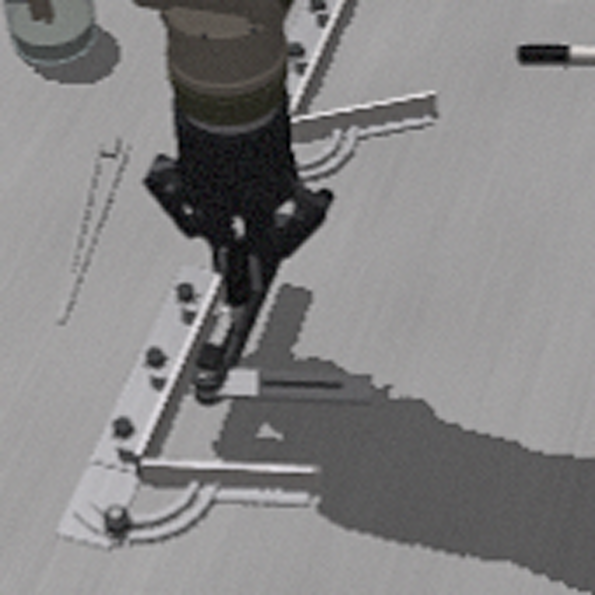

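Call:
jog_arm:
  commands:
    - [0,0,0.06,0,0,0,-1]
    - [0,0,0.15,0,0,0,-1]
    - [0,-0.005,0.25,0,0,0,-1]
    - [0,-0.008,0.35,0,0,0,-1]
    - [0,-0.009,0.45,0,0,0,-1]

```text
clock: 17.87
ee_pos: [0.6025, -0.0601, 0.0777]
tool_rot: [0.496, 0.504, -0.497, 0.503]
contact_force: [1.4, 0.1, -6.7]
gripper_width: 0.0152
```

Call:
jog_arm:
  commands:
    - [0,0,0.1,0,0,0,-1]
    - [0,0,0.2,0,0,0,-1]
    - [0,0,0.3,0,0,0,-1]
    - [0,0,0.4,0,0,0,-1]
    - [0,0,0.47,0,0,0,-1]

```text
clock: 18.28
ee_pos: [0.6053, -0.2506, 0.0776]
tool_rot: [0.497, 0.503, -0.498, 0.502]
contact_force: [1.1, 0.5, -6.4]
gripper_width: 0.0148
```

Call:
jog_arm:
  commands:
    - [0,0,0.04,0,0,0,-1]
    - [0,0,0.06,0,0,0,-1]
    - [0,0,0.07,0,0,0,-1]
    - [0,0,0.07,0,0,0,-1]
    - [0,0,0.07,0,0,0,-1]

```text
clock: 18.7
ee_pos: [0.6065, -0.2732, 0.0792]
tool_rot: [0.497, 0.504, -0.496, 0.503]
contact_force: [0.2, -0.5, -6.0]
gripper_width: 0.0151
```

```bash
python3 go.py .61 -.278 .0345 .72; python3 - <<'E'
from h import *
f=vision.grab_frame("side")
cv2.imwrite("pics/s15.png",cv2.resize(f["img"][100:240,240:400],None,fx=4,fy=4,interpolation=cv2.INTER_CUBIC))
E
```

```text
t 18.7 p [ 0.6065 -0.2732  0.0792] yaw 0.8075499495864036 F [ 0.2076 -0.5433 -5.9892] M [-0.0561 -0.142  -0.0044] w 0.015101633827211296
[ 0.1118  0.0087  0.0122  0.0005 -0.0005  0.0004]
```

View pics/s15.png

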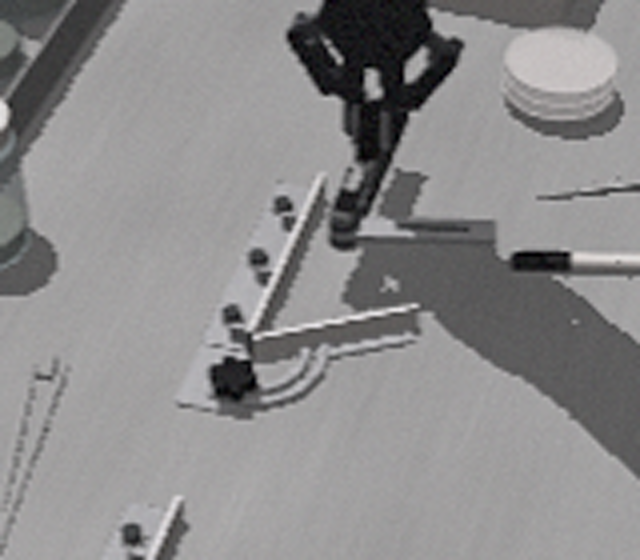

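Call:
jog_arm:
  commands:
    - [0.03,0.02,-0.006,0,0,0,-1]
    - [0.06,0.03,-0.012,0,0,0,-1]
    - [0.09,0.04,-0.012,0,0,0,-1]
    - [0.11,0.045,-0.012,0,0,0,-1]
    - [0.11,0.045,-0.012,0,0,0,-1]

```text
clock: 19.17
ee_pos: [0.6246, -0.269, 0.0334]
tool_rot: [0.496, 0.504, -0.497, 0.503]
contact_force: [0.9, -0.8, -6.4]
gripper_width: 0.0149
```

Call:
jog_arm:
  commands:
    - [0,0,0,0,0,0,-1]
    - [0,0,0,0,0,0,-1]

```text
clock: 19.33
ee_pos: [0.6244, -0.2699, 0.0356]
tool_rot: [0.497, 0.503, -0.497, 0.503]
contact_force: [-0.6, -0.0, -6.5]
gripper_width: 0.0151
```

```bash
python3 go.py .635 -.268 .0345 .72; python3 - <<'E'
from h import *
f=vision.grab_frame("side")
cv2.imwrite("pics/s16.png",cv2.resize(f["img"][120:220,260:370],None,fx=6,fy=6,interpolation=cv2.INTER_CUBIC))
E
```

```text
t 19.3333 p [ 0.6244 -0.2699  0.0356] yaw 0.7186807261609307 F [-0.6463 -0.0306 -6.4635] M [-0.1128 -0.0071 -0.005 ] w 0.015087730571598137
[ 0.0027  0.0266 -0.0045 -0.     -0.0001  0.0003]
```

View pics/s16.png

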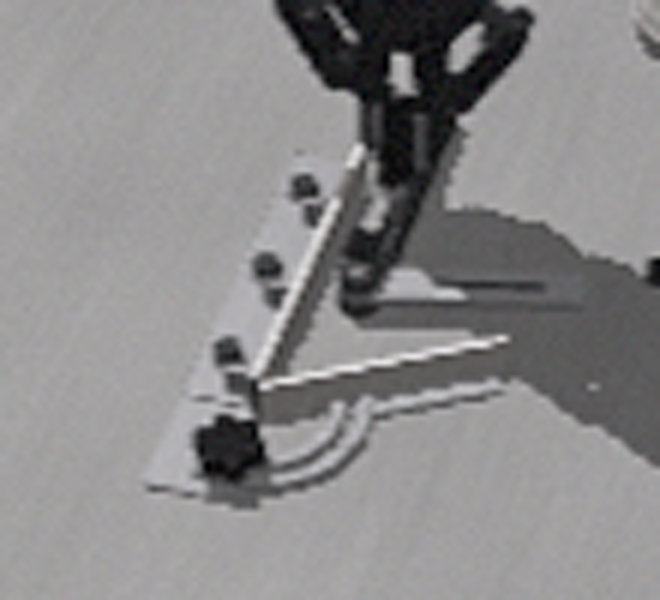

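Call:
jog_arm:
  commands:
    - [0.003,0.01,0,0,0,0,-1]
    - [0.003,0.02,0,0,0,0,-1]
    - [0.003,0.026,0,0,0,0,-1]
    - [0.003,0.026,0,0,0,0,-1]

```text
clock: 19.72
ee_pos: [0.636, -0.2702, 0.0349]
tool_rot: [0.497, 0.503, -0.497, 0.504]
contact_force: [0.5, 0.1, -6.2]
gripper_width: 0.0152
```

Call:
jog_arm:
  commands:
    - [0,0.004,0,0,0,0,-1]
    - [0,0.004,0,0,0,0,-1]
    - [0,0.004,0,0,0,0,-1]

```text
clock: 19.97
ee_pos: [0.6367, -0.2699, 0.0347]
tool_rot: [0.497, 0.503, -0.497, 0.503]
contact_force: [0.6, -1.0, -7.1]
gripper_width: 0.0147
```

Call:
jog_arm:
  commands:
    - [0,0.003,0,0,0,0,-1]
    - [0,0.003,0,0,0,0,-1]
    - [0,0.003,0,0,0,0,-1]

```text
clock: 20.22
ee_pos: [0.6379, -0.2699, 0.0347]
tool_rot: [0.497, 0.503, -0.497, 0.503]
contact_force: [0.2, 0.5, -6.6]
gripper_width: 0.0149
```

Call:
jog_arm:
  commands:
    - [0,0.003,0,0,0,0,-1]
    - [0,0.003,0,0,0,0,-1]
    - [0,0.003,0,0,0,0,-1]

```text
clock: 20.47
ee_pos: [0.6388, -0.2698, 0.0345]
tool_rot: [0.497, 0.503, -0.497, 0.503]
contact_force: [-1.3, 0.4, -6.1]
gripper_width: 0.0147
```

Call:
jog_arm:
  commands:
    - [0,0.0025,0,0,0,0,-1]
    - [0,0.0025,0,0,0,0,-1]
    - [0,0.0025,0,0,0,0,-1]

```text
clock: 20.72
ee_pos: [0.639, -0.2697, 0.0343]
tool_rot: [0.496, 0.504, -0.497, 0.502]
contact_force: [-4.7, -0.3, -5.0]
gripper_width: 0.0149
```

Call:
jog_arm:
  commands:
    - [0,0.0025,0,0,0,0,-1]
    - [0,0.0025,0,0,0,0,-1]
    - [0,0.0025,0,0,0,0,-1]

```text
clock: 20.97
ee_pos: [0.639, -0.2696, 0.034]
tool_rot: [0.496, 0.504, -0.498, 0.502]
contact_force: [-6.0, 0.2, -4.2]
gripper_width: 0.015
```

```bash
python3 go.py
```

```text
t 20.9667 p [ 0.639  -0.2696  0.034 ] yaw 0.7010608863354882 F [-5.9584  0.2057 -4.2346] M [-0.1783  1.5366  0.1669] w 0.0149606797035434
```

Call:
jog_arm:
  commands:
    - [0,-0.003,-0.015,0,0,0,-1]
    - [0,-0.003,-0.03,0,0,0,-1]
    - [0,-0.003,-0.045,0,0,0,-1]
    - [0,-0.003,-0.06,0,0,0,-1]
    - [0,-0.003,-0.075,0,0,0,-1]

```text
clock: 21.38
ee_pos: [0.6385, -0.2392, 0.0343]
tool_rot: [0.496, 0.504, -0.497, 0.503]
contact_force: [-6.4, -1.1, -6.2]
gripper_width: 0.0149
```

Call:
jog_arm:
  commands:
    - [0,0,-0.012,0,0,0,-1]
    - [0,0,-0.024,0,0,0,-1]
    - [0,0,-0.036,0,0,0,-1]
    - [0,0,-0.048,0,0,0,-1]
    - [0,0,-0.05,0,0,0,-1]

```text
clock: 21.8
ee_pos: [0.6382, -0.219, 0.0344]
tool_rot: [0.496, 0.504, -0.497, 0.503]
contact_force: [-5.9, -2.9, -7.2]
gripper_width: 0.0151
```

```bash
python3 go.py; python3 - <<'E'
from h import *
f=vision.grab_frame("side")
cv2.imwrite("pics/s17.png",cv2.resize(f["img"][120:220,260:370],None,fx=6,fy=6,interpolation=cv2.INTER_CUBIC))
E
```

```text
t 21.8 p [ 0.6382 -0.219   0.0344] yaw 0.7461360775539688 F [-5.8904 -2.8501 -7.1525] M [-0.7193  1.3126  0.1024] w 0.015063501287455223
```

View pics/s17.png

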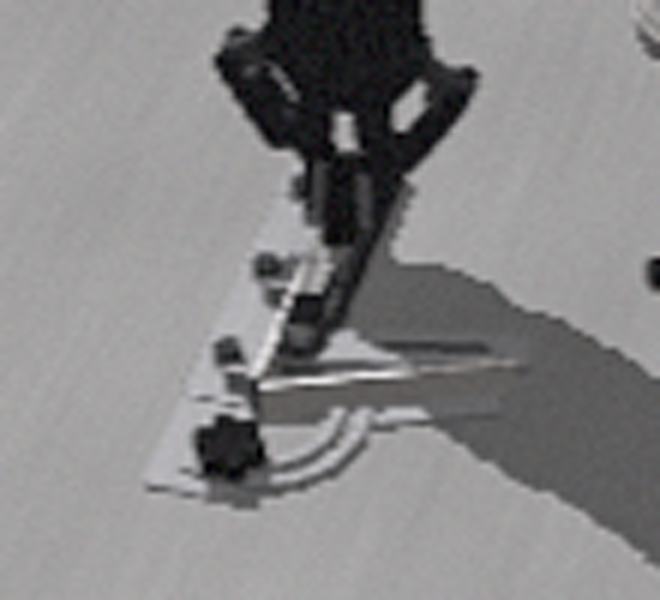

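Call:
jog_arm:
  commands:
    - [0,-0.002,-0.006,0,0,0,-1]
    - [0,-0.002,-0.012,0,0,0,-1]
    - [0,-0.002,-0.018,0,0,0,-1]
    - [0,-0.002,-0.024,0,0,0,-1]
    - [0,-0.002,-0.024,0,0,0,-1]

```text
clock: 22.27
ee_pos: [0.638, -0.2096, 0.0346]
tool_rot: [0.497, 0.503, -0.497, 0.503]
contact_force: [-4.2, -1.2, -5.5]
gripper_width: 0.0147
```

Call:
jog_arm:
  commands:
    - [0,0,-0.006,0,0,0,-1]
    - [0,0,-0.01,0,0,0,-1]
    - [0,0,-0.01,0,0,0,-1]

```text
clock: 22.52
ee_pos: [0.6379, -0.2059, 0.0346]
tool_rot: [0.497, 0.503, -0.497, 0.503]
contact_force: [-5.4, -1.7, -5.8]
gripper_width: 0.0149
```

Call:
jog_arm:
  commands:
    - [0,0,-0.005,0,0,0,-1]
    - [0,0,-0.005,0,0,0,-1]
    - [0,0,-0.005,0,0,0,-1]

```text
clock: 22.77
ee_pos: [0.6379, -0.2041, 0.0346]
tool_rot: [0.497, 0.503, -0.497, 0.503]
contact_force: [-4.8, -1.8, -7.0]
gripper_width: 0.0151
```

```bash
python3 go.py; python3 - <<'E'
from h import *
f=vision.grab_frame("side")
cv2.imwrite("pics/s18.png",cv2.resize(f["img"][120:220,260:370],None,fx=6,fy=6,interpolation=cv2.INTER_CUBIC))
E
```

```text
t 22.7667 p [ 0.6379 -0.2041  0.0346] yaw 0.7246443139547193 F [-4.8081 -1.7629 -7.014 ] M [-0.4729  1.157   0.1156] w 0.015087367233845364
```

View pics/s18.png

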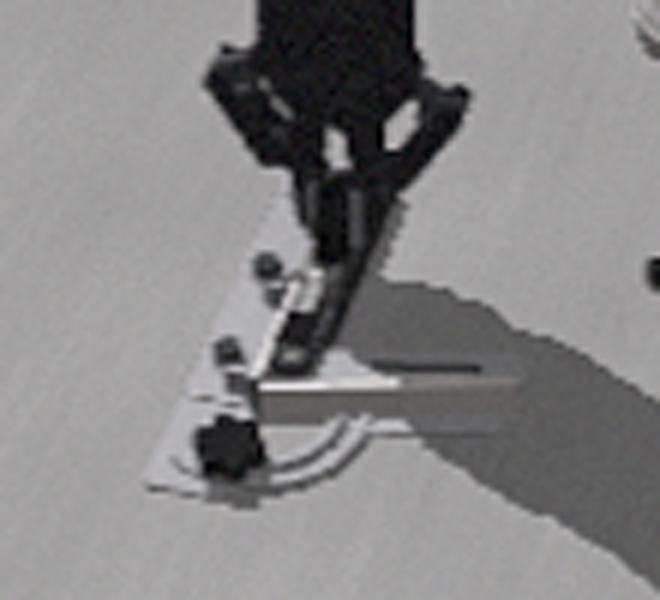

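Call:
jog_arm:
  commands:
    - [0,0,-0.004,0,0,0,-1]
    - [0,0,-0.004,0,0,0,-1]
    - [0,0,-0.004,0,0,0,-1]

```text
clock: 23.07
ee_pos: [0.6379, -0.2026, 0.0346]
tool_rot: [0.497, 0.503, -0.497, 0.503]
contact_force: [-4.8, -1.7, -6.4]
gripper_width: 0.0148
```

Call:
jog_arm:
  commands:
    - [0,0,-0.003,0,0,0,-1]
    - [0,0,-0.003,0,0,0,-1]
    - [0,0,-0.003,0,0,0,-1]

```text
clock: 23.32
ee_pos: [0.6379, -0.2015, 0.0346]
tool_rot: [0.497, 0.503, -0.497, 0.503]
contact_force: [-4.9, -2.4, -5.9]
gripper_width: 0.0148
```

Call:
jog_arm:
  commands:
    - [0,0,-0.002,0,0,0,-1]
    - [0,0,-0.002,0,0,0,-1]
    - [0,0,-0.002,0,0,0,-1]

```text
clock: 23.57
ee_pos: [0.6379, -0.2007, 0.0346]
tool_rot: [0.497, 0.503, -0.497, 0.503]
contact_force: [-4.7, -2.4, -5.6]
gripper_width: 0.0149
```

Call:
jog_arm:
  commands:
    - [0,0,-0.002,0,0,0,-1]
    - [0,0,-0.002,0,0,0,-1]
    - [0,0,-0.002,0,0,0,-1]

```text
clock: 23.82
ee_pos: [0.6379, -0.2, 0.0346]
tool_rot: [0.497, 0.503, -0.497, 0.503]
contact_force: [-5.2, -3.4, -6.6]
gripper_width: 0.0153
```

Call:
jog_arm:
  commands:
    - [0,0,-0.002,0,0,0,-1]
    - [0,0,-0.002,0,0,0,-1]
    - [0,0,-0.002,0,0,0,-1]

```text
clock: 24.07
ee_pos: [0.6379, -0.1991, 0.0346]
tool_rot: [0.497, 0.503, -0.497, 0.503]
contact_force: [-5.3, -2.5, -6.0]
gripper_width: 0.0147
```

Call:
jog_arm:
  commands:
    - [0,0,-0.002,0,0,0,-1]
    - [0,0,-0.002,0,0,0,-1]
    - [0,0,-0.002,0,0,0,-1]

```text
clock: 24.32
ee_pos: [0.6378, -0.1984, 0.0346]
tool_rot: [0.497, 0.503, -0.497, 0.503]
contact_force: [-4.7, -1.6, -5.7]
gripper_width: 0.0147
```

```bash
python3 go.py; python3 - <<'E'
from h import *
f=vision.grab_frame("side")
cv2.imwrite("pics/s19.png",cv2.resize(f["img"][140:210,270:360],None,fx=8,fy=8,interpolation=cv2.INTER_CUBIC))
E
```

```text
t 24.3167 p [ 0.6378 -0.1984  0.0346] yaw 0.7145357827828746 F [-4.6539 -1.6061 -5.7228] M [-0.6712  1.1206  0.1196] w 0.014694828503837075
```

View pics/s19.png

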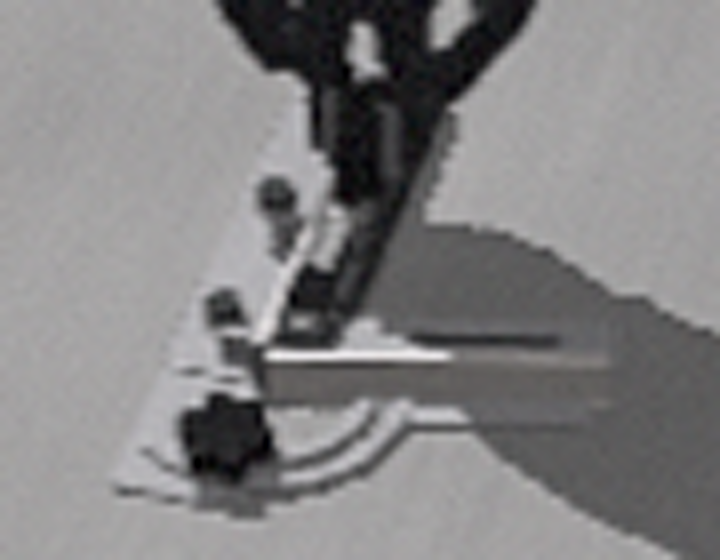

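Call:
jog_arm:
  commands:
    - [0,0,-0.002,0,0,0,-1]
    - [0,0,-0.002,0,0,0,-1]
    - [0,0,-0.002,0,0,0,-1]

```text
clock: 24.62
ee_pos: [0.6378, -0.1978, 0.0346]
tool_rot: [0.497, 0.503, -0.497, 0.503]
contact_force: [-4.2, -2.9, -6.1]
gripper_width: 0.0147
```

Call:
jog_arm:
  commands:
    - [0,0,-0.002,0,0,0,-1]
    - [0,0,-0.002,0,0,0,-1]
    - [0,0,-0.002,0,0,0,-1]

```text
clock: 24.87
ee_pos: [0.6378, -0.1977, 0.0347]
tool_rot: [0.496, 0.503, -0.498, 0.503]
contact_force: [-5.0, -4.6, -6.0]
gripper_width: 0.0151
```

Call:
jog_arm:
  commands:
    - [0,0,-0.002,0,0,0,-1]
    - [0,0,-0.002,0,0,0,-1]
    - [0,0,-0.002,0,0,0,-1]

```text
clock: 25.12
ee_pos: [0.6379, -0.1976, 0.0349]
tool_rot: [0.496, 0.502, -0.498, 0.504]
contact_force: [-5.3, -6.1, -6.9]
gripper_width: 0.0148
```

Call:
jog_arm:
  commands:
    - [0,0,-0.002,0,0,0,-1]
    - [0,0,-0.002,0,0,0,-1]
    - [0,0,-0.002,0,0,0,-1]

```text
clock: 25.37
ee_pos: [0.6379, -0.1974, 0.035]
tool_rot: [0.496, 0.502, -0.498, 0.504]
contact_force: [-5.8, -8.2, -5.2]
gripper_width: 0.0148
```

```bash
python3 go.py; python3 - <<'E'
from h import *
f=vision.grab_frame("side")
cv2.imwrite("pics/s20.png",cv2.resize(f["img"][140:210,270:360],None,fx=8,fy=8,interpolation=cv2.INTER_CUBIC))
E
```

```text
t 25.3667 p [ 0.6379 -0.1974  0.035 ] yaw 0.6417746044388303 F [-5.7803 -8.2384 -5.2171] M [-1.8461  1.3856  0.2373] w 0.014838193024018979
```

View pics/s20.png

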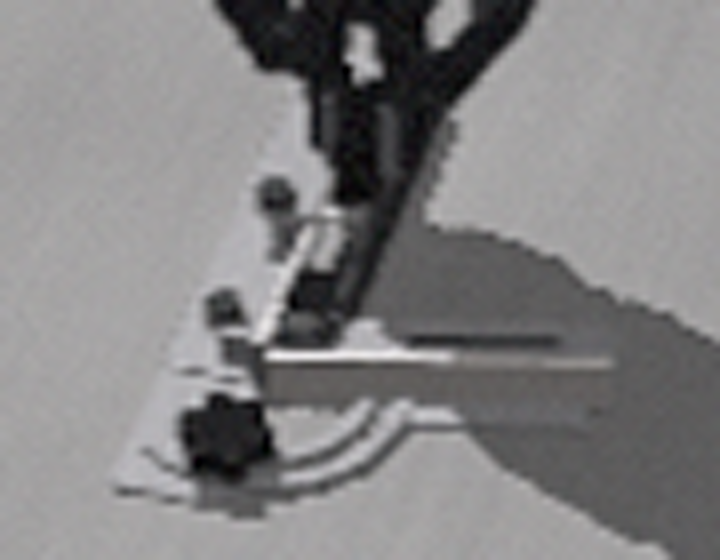

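```bash
cat > chk.py <<'E'
from h import *
f=vision.grab_frame("side")
Z=lambda p:[(a/8+270-.44,b/8+140-.44) for a,b in p]
Y=lambda p:[(a/6+225-.42,b/6+215-.42) for a,b in p]
def show(n,p,z,sg,w=1.5,**k):
    a,b,s=edge(f,*p,z,sgn=sg,w=w,**k);d=b-a;print(n,sg,a,b,round(math.degrees(math.atan2(d[0],-d[1])),2),"std",round(s,5))
for sg in(1,-1):
    show("loose guide",Z([(268,355),(610,360)]),.022,sg,t0=.05,t1=.95)
    show("loose guide outer",Z([(460,362),(610,364)]),.022,sg)
    show("slot",Z([(415,339),(555,341)]),.015,sg)
    show("set guide",Y([(215,408),(518,416)]),.022,sg)
    show("stock",Z([(352,315),(440,130)]),.024,sg,2)
E
python3 chk.py
```

```text
loose guide 1 [ 0.6437 -0.1067] [ 0.5361 -0.1356] -75.0 std 0.00058
loose guide outer 1 [ 0.5789 -0.1227] [ 0.5328 -0.1347] -75.41 std 0.00013
slot 1 [ 0.5979 -0.1279] [ 0.5545 -0.1396] -74.95 std 0.00018
set guide 1 [0.6319 0.2466] [0.528  0.2189] -75.05 std 0.00013
stock 1 [ 0.6238 -0.1328] [ 0.6227 -0.2268] -0.63 std 0.00179
loose guide -1 [ 0.6415 -0.1002] [ 0.534  -0.1275] -75.78 std 0.00059
loose guide outer -1 [ 0.5767 -0.1151] [ 0.5311 -0.1282] -73.88 std 0.00016
slot -1 [ 0.6   -0.135] [ 0.5566 -0.1471] -74.4 std 0.0001
set guide -1 [0.6304 0.2506] [0.5264 0.2244] -75.86 std 0.00027
stock -1 [0. 0.] [nan nan] nan std nanh.py:26: RuntimeWarning: invalid value encountered in scalar divide
  P.append(a+(b-a)*t+nn*(d[lo:hi]@s[lo:hi]/d[lo:hi].sum()))
```

Call:
jog_arm:
  commands:
    - [0.003,-0.002,0.003,0,0,0,-1]
    - [0.006,-0.002,0.003,0,0,0,-1]
    - [0.007,-0.002,0.003,0,0,0,-1]
    - [0.007,-0.002,0.003,0,0,0,-1]

```text
clock: 25.8
ee_pos: [0.6378, -0.1977, 0.0325]
tool_rot: [0.497, 0.502, -0.497, 0.504]
contact_force: [-4.4, -4.1, -4.6]
gripper_width: 0.0148
```

Call:
jog_arm:
  commands:
    - [0.003,0,0,0,0,0,-1]
    - [0.003,0,0,0,0,0,-1]
    - [0.003,0,0,0,0,0,-1]

```text
clock: 26.05
ee_pos: [0.6378, -0.1979, 0.0322]
tool_rot: [0.497, 0.502, -0.497, 0.504]
contact_force: [-5.5, -5.6, -0.4]
gripper_width: 0.0146
```

```bash
python3 go.py
```

```text
t 26.05 p [ 0.6378 -0.1979  0.0322] yaw 0.6710470327119541 F [-5.4998 -5.5534 -0.3978] M [-0.8477  1.4922  0.233 ] w 0.01464424193519098
```

Call:
jog_arm:
  commands:
    - [0.001,-0.002,0.002,0,0,0,-1]
    - [0.001,-0.002,0.002,0,0,0,-1]
    - [0.001,-0.002,0.002,0,0,0,0.1]
    - [0.001,-0.002,0.002,0,0,0,0.1]
    - [0.001,-0.002,0.002,0,0,0,0.1]

```text
clock: 26.47
ee_pos: [0.6385, -0.1971, 0.0315]
tool_rot: [0.498, 0.502, -0.496, 0.504]
contact_force: [-0.0, 0.5, -0.5]
gripper_width: 0.0469
```

Call:
jog_arm:
  commands:
    - [0,0,0,0,0,0,0.1]
    - [0,0,0,0,0,0,0.1]

```text
clock: 26.63
ee_pos: [0.6373, -0.1969, 0.0306]
tool_rot: [0.497, 0.503, -0.496, 0.504]
contact_force: [-0.4, -0.0, 0.6]
gripper_width: 0.0473
```

Call:
jog_arm:
  commands:
    - [-0.03,-0.004,0,0,0,0,0.1]
    - [-0.09,-0.004,0,0,0,0,0.1]
    - [-0.16,-0.004,0,0,0,0,0.1]
    - [-0.25,-0.004,0,0,0,0,0.1]
    - [-0.3,-0.004,0,0,0,0,0.1]

```text
clock: 27.05
ee_pos: [0.6362, -0.1975, 0.1552]
tool_rot: [0.497, 0.502, -0.496, 0.505]
contact_force: [0.2, -0.5, -0.3]
gripper_width: 0.0471
```

```bash
python3 go.py; python3 - <<'E'
from h import *
f=vision.grab_frame("side")
cv2.imwrite("pics/s21.png",cv2.resize(f["img"][140:210,270:360],None,fx=8,fy=8,interpolation=cv2.INTER_CUBIC))
E
```

```text
t 27.05 p [ 0.6362 -0.1975  0.1552] yaw 0.7248671024231979 F [ 0.2039 -0.4663 -0.2593] M [ 0.052  -0.0112  0.0494] w 0.047118491356516204
```

View pics/s21.png

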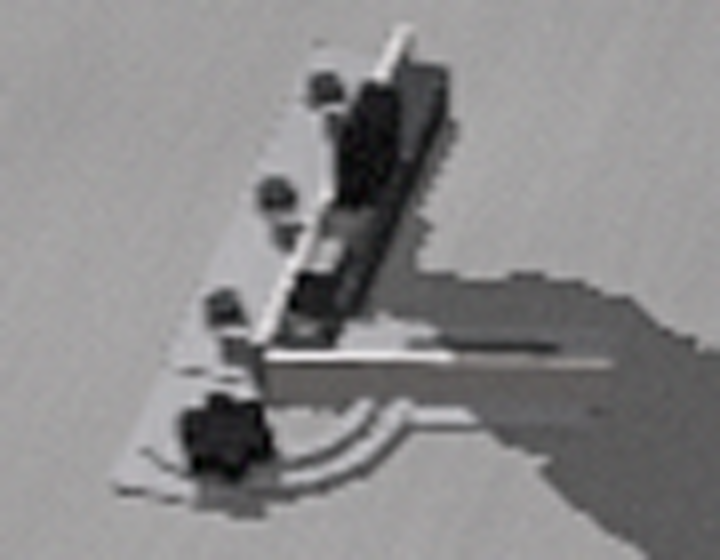

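Call:
jog_arm:
  commands:
    - [-0.05,-0.1,0,0,0,0,0.1]
    - [-0.1,-0.2,0,0,0,0,0.1]
    - [-0.15,-0.3,0,0,0,0,0.1]
    - [-0.2,-0.4,0,0,0,0,0.1]
    - [-0.2,-0.5,0,0,0,0,0.1]

```text
clock: 27.52
ee_pos: [0.4445, -0.2001, 0.2326]
tool_rot: [0.497, 0.501, -0.496, 0.505]
contact_force: [-0.2, -1.9, 1.6]
gripper_width: 0.0473
```

Call:
jog_arm:
  commands:
    - [0,0,0.1,0,0,0,0.1]
    - [0,0,0.2,0,0,0,0.1]
    - [0,0,0.3,0,0,0,0.1]
    - [0,0,0.4,0,0,0,0.1]
    - [0,0,0.4,0,0,0,0.1]

```text
clock: 27.93
ee_pos: [0.4463, -0.3662, 0.2293]
tool_rot: [0.498, 0.5, -0.499, 0.503]
contact_force: [0.9, 0.2, 0.7]
gripper_width: 0.0471
```

```bash
python3 chk.py 2>/dev/null; python3 - <<'E'
from h import *
f=vision.grab_frame("top")
cv2.imwrite("pics/t22.png",cv2.resize(f["img"][160:235,325:425],None,fx=8,fy=8,interpolation=cv2.INTER_CUBIC))
cv2.imwrite("pics/t22f.png",f["img"])
E
```

```text
loose guide 1 [ 0.6435 -0.1062] [ 0.5361 -0.1356] -74.71 std 0.00048
loose guide outer 1 [ 0.579 -0.123] [ 0.533  -0.1355] -74.69 std 0.00023
slot 1 [ 0.5976 -0.1268] [ 0.5543 -0.1387] -74.7 std 0.0001
set guide 1 [0.6318 0.2467] [0.528  0.2189] -75.02 std 0.00012
stock 1 [ 0.6229 -0.1322] [ 0.6199 -0.2268] -1.81 std 0.00124
loose guide -1 [ 0.6415 -0.1002] [ 0.5341 -0.1279] -75.53 std 0.00058
loose guide outer -1 [ 0.5769 -0.1156] [ 0.5312 -0.1287] -74.04 std 0.00022
slot -1 [ 0.5997 -0.134 ] [ 0.5558 -0.1443] -76.73 std 0.00031
set guide -1 [0.6304 0.2506] [0.5264 0.2244] -75.85 std 0.00029
stock -1 [ 0.6291 -0.1347] [ 0.6298 -0.2305] 0.43 std 0.00042
```

View pics/t22.png

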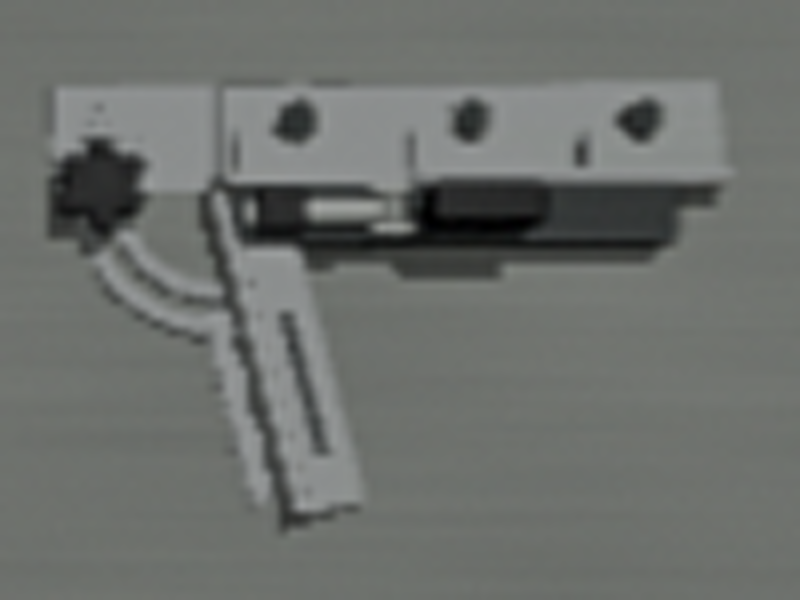

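View pics/t22f.png

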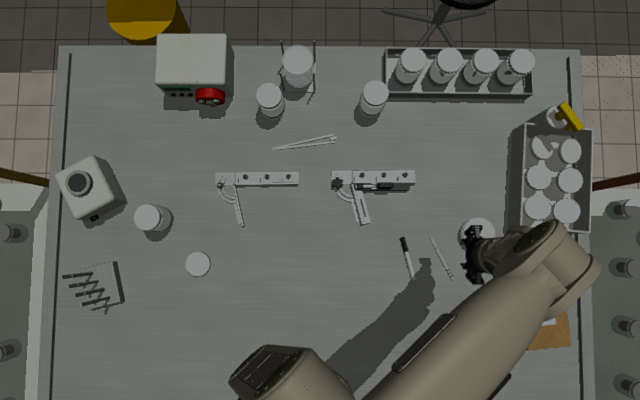

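```bash
python3 - <<'E' 2>/dev/null
from h import *
f=vision.grab_frame("top")
Z=lambda p:[(a/8+325-.44,b/8+160-.44) for a,b in p]
def show(n,p,z,sg,w=1.2,**k):
    a,b,s=edge(f,*p,z,sgn=sg,w=w,**k);d=b-a;print(n,sg,a,b,round(math.degrees(math.atan2(d[0],-d[1])),2),"std",round(s,5))
for sg in(1,-1):
    show("stock -x edge",Z([(330,237),(670,238)]),.024,sg)
    show("rail",Z([(250,184),(700,180)]),.022,sg)
    show("blade right edge",Z([(303,260),(360,490)]),.015,sg)
    show("slot",Z([(285,315),(322,452)]),.015,sg)
    show("guide left",Z([(212,200),(285,510)]),.022,sg,t0=.1,t1=.9)
    show("set guide",[(a/8+205-.44,b/7.5+160-.44) for a,b in [(240,190),(305,490)]],.022,sg)
E
```

```text
stock -x edge 1 [ 0.6229 -0.1501] [ 0.6237 -0.2608] 0.39 std 0.00127
rail 1 [nan nan] [nan nan] nan std nan
blade right edge 1 [ 0.6132 -0.1348] [ 0.5384 -0.1544] -75.33 std 0.00024
slot 1 [ 0.594  -0.1254] [ 0.5493 -0.1375] -74.92 std 6e-05
guide left 1 [ 0.6272 -0.0986] [ 0.5359 -0.1213] -76.09 std 0.00169
set guide 1 [0.6278 0.2458] [0.5241 0.2201] -76.07 std 0.00027
stock -x edge -1 [0. 0.] [0. 0.] 180.0 std nan
rail -1 [ 0.6461 -0.1232] [ 0.6486 -0.2701] 0.98 std 0.00086
blade right edge -1 [nan nan] [nan nan] nan std nan
slot -1 [ 0.5953 -0.13  ] [ 0.5506 -0.142 ] -74.94 std 6e-05
guide left -1 [ 0.6283 -0.1028] [ 0.5371 -0.1261] -75.69 std 0.00038
set guide -1 [nan nan] [0. 0.] nan std nan
```

```bash
python3 - <<'E'
from h import *
f=vision.grab_frame("top")
cv2.imwrite("pics/t23.png",cv2.resize(f["img"][176:198,345:420],None,fx=10,fy=20,interpolation=cv2.INTER_CUBIC))
g=cv2.cvtColor(f["img"],cv2.COLOR_BGR2GRAY)
print(g[178:196,352:412:4])
E

```

```text
[[108 143 144 145 141 141 102 143 143 141 141 124 142 142 141]
 [108 143 143 142 141 141 103 142 144 142 141 122 141 140 138]
 [108 143 142 143 142 142 105 144 144 145 143 127 142 141 141]
 [105 144 145 145 144 143 119 142 142 143 143 144 142 143 143]
 [ 74 143 144 142 141 144 110  83  82  82  95 115 114 115 115]
 [ 71  58  53  67  65 137  93  48  46  43  41  59  59  58  58]
 [132  56  41  72  71  80  55  46  42  41  32  54  53  52  51]
 [139 111  45 149 148 133  54  45  43  42  35  56  54  54  53]
 [132 132  45 149 146 131  42  41  42  42  33  55  55  55  54]
 [112 107  41  98  91  97  57  12   9  12  21  54  55  53  52]
 [ 92  50  22  34  32 143 105   4   4   4  44  56  56  55  54]
 [ 93  43  24  50  49  56  37  22  22  25  64  62  60  58  57]
 [ 81  76  74  28  27  22  18  21  23  20  26  26  24  22  65]
 [ 62 146 149  45  47  57  62  63  63  62  60  59  60  59 117]
 [ 53 145 146  55  72  73  61  62  62  75  73  73  73  72 117]
 [ 58 143 142  69 117 118  58  59  60 120 119 120 120 119 117]
 [ 65 139 142 115 116 117  70  72  72 120 120 120 120 118 117]
 [101 119 142 112 112 114 114 117 119 118 119 118 118 118 117]]
```

View pics/t23.png

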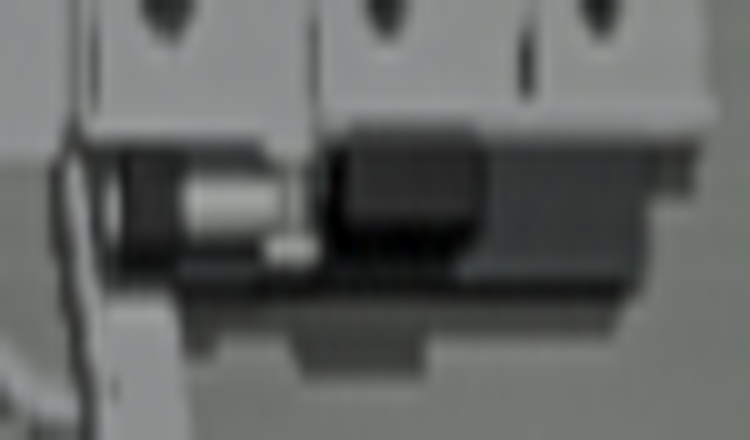

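```bash
python3 - <<'E' 2>/dev/null
from h import *
fs=[vision.grab_frame("side") for _ in range(4)]
f=fs[0]; f["img"]=np.mean([q["img"] for q in fs],0).astype(np.uint8)
cv2.imwrite("pics/s24.png",cv2.resize(f["img"][140:190,295:335],None,fx=14,fy=12,interpolation=cv2.INTER_CUBIC))
def show(n,P0,P1,z,w=1.5):
    p=proj(f,[P0,P1])
    for sg in(1,-1):
        a,b,s=edge(f,p[0],p[1],z,sgn=sg,w=w);d=b-a;print(n,sg,a,b,round(math.degrees(math.atan2(d[0],-d[1])),2),"std",round(s,5))
show("stock -x top",(.6282,-.135,.024),(.6302,-.265,.024),.024)
show("stock -x bottom",(.6282,-.135,.0),(.6302,-.265,.0),.0)
show("rail",(.650,-.114,.022),(.6532,-.285,.022),.022)
show("stock end",(.6302,-.275,.024),(.652,-.275,.024),.024)
E
```

```text
stock -x top 1 [ 0.6245 -0.1412] [ 0.6261 -0.2557] 0.82 std 0.00019
stock -x top -1 [ 0.6287 -0.1424] [ 0.632  -0.2578] 1.63 std 0.00106
stock -x bottom 1 [ 0.6308 -0.1432] [ 0.6272 -0.2557] -1.87 std 0.00214
stock -x bottom -1 [0. 0.] [nan nan] nan std nan
rail 1 [nan nan] [0. 0.] nan std nan
rail -1 [ 0.6511 -0.1237] [ 0.6555 -0.2738] 1.67 std 0.00214
stock end 1 [ 0.631  -0.2721] [ 0.6508 -0.2726] 88.64 std 0.0007
stock end -1 [nan nan] [nan nan] nan std nan
```

View pics/s24.png

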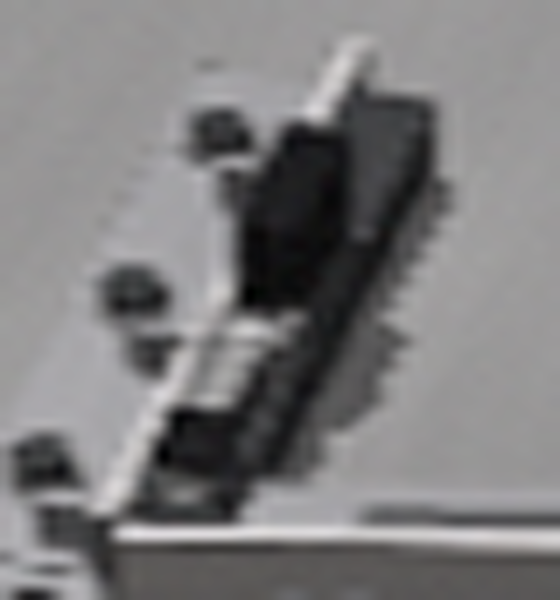

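The averaged side view puts the stock at 0.82° (rail about 1.0°), flush and seated. Handing in.

```bash
python3 -c "
from station import workorder
print(workorder.finish_job())"
```

```text
the job is handed in; nothing more can be done
None
```

I seated the bevel in the hex-nut corner and pressed the lever to its solid stop. I then slid the locked bevel along the second rail until the push rose sharply, lowered it, let go and handed the job in after about 29 s. The system reported no verdict.

**Forces:** The highest push I read in either corner was about 10 N, the highest lever press about 16 N. I only read forces at the end of each move.

**Set corner:** After locking, the side camera put the stock within 0.1° of the rail and the blade within about 0.2° of the guide.

**Second corner:** In the last side view the two guides agree within about 0.3°. The blade's slot read about 75 to 76°, in line with the guide.

**Stock on the second rail:** These readings disagreed. Two noisier fits suggested the stock was about 0.5° off the rail. A cleaner fit, averaged over four frames, gave 0.82° against the rail's roughly 1.0°. Either is inside the 1.4° limit.

**Round end and other objects:** The round end's contact with rail and guide was judged from the rise in force and the pictures, not measured separately. In the last top view the jar, cap, forceps, marker and scalpel look unmoved. The gripper covered much of the dish stack there, but it passed well above it.

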